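# Run the drink cartons off the roller feeder and stand them up for breakfast

### The arm

A 7-joint arm with a two-finger parallel gripper is mounted at the origin on the work surface; the furniture and walls round the work are solid. World frame = base frame: x ahead of the robot, y to its left, z up, the work surface at z = 0. Lengths are in m, angles in rad, forces in N, time in s.
With the tool pointing down it reaches from about 0.4 to 0.85 m from the base axis. Payload 4.5 kg.
Tool frame: the origin (TCP) lies at the centre of the arm's flange, where the gripper is bolted on; the fingertips stand 166 mm ahead of it and the grasp point (between the pads) lies 147 mm ahead of it (r.grip_depth is the distance from the TCP to the grasp point, in m); z points along the fingers, y is the line along which they close (so a half turn about z gives the same grasp; the last joint's range is limited). The gripper opens to 88 mm and grips with 3 to 60 N. Pads are 18 mm wide; open, the fingers measure 123 mm over their backs; the gripper's body (75 mm by 187 mm) begins 45 mm behind the grasp point.
Start: joints at [1.145, 0.689, -0.195, 1.565, 0.157, 0.902, -0.215], TCP at [0.277, -0.56, 0.405] pointing down, gripper open.
Joint ranges: [-3.01, 3.01], [-0.46, 2.08], [-1.47, 1.51], [0.13, 2.56], [-1, 4.14], [0.04, 2.09], [-2.66, 2.66]. Speed limits (rad/s): [2.57, 2.57, 3.14, 3.14, 3.14, 3.14, 3.14].

### API

Orientations are given as a unit quaternion [x, y, z, w].
In Python, from plant import status, cams, r, finder gives the robot as it stands.
- The arm moves only by the tool play_rows, never from a script. Its argument "rows" is a list of rows, each a list of 7 numbers: the opening in per cent of the stroke, from 0 (shut) to 100 (fully open), then the shift along the tool's x, y, z in m, then the turn, a rotation vector about the tool's x, y, z in degrees. A call has 1 to 8 rows; each row shifts and turns the commanded pose from where the row before left it, along the tool's axes as they then stand; what a row does not reach is not made up. A row lasts 1/8 s, in which the tool goes at most 62.5 mm and 10.7 degrees, less where a joint would pass 70% of its speed; a pose out of reach is approached as far as the arm can. A call with a gripper value outside its range is refused whole. The fingers move at their own pace and stop on an object; "grip_force" is the grip in N (left out, the last holds). Time passes only in rows, so rows that do not move let the fingers close. It gives the time, the measured TCP pose, the force, the opening and the grip force at its end, in the units of the state.
- status.get_state(): the state, without advancing time (a new reading comes with each control period).
- cams.snapshot(name): name is "scene" or "top" or "wrist"; returns the picture (480x640x3 uint8, red, green, blue); there is no depth.
- cams.camera_params(name): a dict with "vfov" (degrees; the focal length in pixels is half the picture's height over the tangent of half this angle, whatever the lens; pixels are square), "cx", "cy" (the principal point, pixels), "R" (3x3) and "t" (3): a world point X has camera coordinates R X + t; the wrist camera has in their place "tool_from_camera" (4x4, takes a point from camera to tool coordinates, whose origin is the TCP and whose axes are the flange's). Camera axes: x right, y down, z forward; pixel columns grow to the right and rows downward; lengths in m; the calibration is good to about 2 mm. A picture is of the moment at which its call begins: read the wrist's pose just before it. camera_params takes no time and is no camera call.
- r.finish_job(): hands the job in; it is judged then, once.
Trained networks look in the newest picture that a camera, given by its name, has taken for a name from the list of things; names that differ only in an ending like _2 or _b are one class to them, and where a whole thing is asked for, a point or a joint stands for the part that bears it (a point fixed in the world has none). Each returns a list of dicts, best first, with "score" (0 to 1); they miss things now and then, are a little off and sometimes report something else, mostly with a low value. They report only what shows in the picture. A call takes as long as a camera call. They do not tell look-alikes from the thing itself.
- finder.spot_in(camera, label): "at" ([x, y, z] in m, in the coordinates of the camera as it stood for that picture, good to about 4 mm: the middle of the surface that is visible of it).
- finder.regions_of(camera, label): "mask" (480x640 bool, what is visible of it).
The state is a dict: "clock": time; "q": joint angles; "qd": joint speeds; "joint_torque": joint torques, N m; "tool_pos": TCP position; "eef_rot": TCP orientation; "contact_force": force on the tool from outside, world axes, zero at the start; "moment": the same for the moment, N m; "opening": opening from 0.0 (shut) to 1.0 (fully open); "finger_force": force on a finger pad.
Only numpy, scipy, OpenCV 4.12 (cv2) and the standard library are available. Lean on these libraries where they do the work, as an engineer would, in place of code of your own. Each camera call takes 0.05 s, during which the arm holds its last target. There are 200 camera calls.

### The job

Three or four small drink cartons are lying in the roller feeder. Roll each one along the rollers until it is against the end stop, lift it off there and nowhere else along the feeder, and stand it upright with its screw cap on top on the serving board, so that every carton ends up standing there by itself. Leave the other kitchen things alone.

Things in the scene. Friction and masses are not known exactly. Their poses are not given: they have to be found in the camera images.
- feeder: Roller feeder, fixed on the worktop (place and yaw vary). Origin: centre of its underside; y runs along the lane to the end stop, x across, z up. Lane y -250 to +250 mm, 67 mm wide between guides, 104 mm outside; 20 easily turning grey rollers, 20 mm thick, every 25 mm, tops at z = 46 mm. Clear side guides reach z = 91 mm from y = -250 to +80.
- bay (a point): Middle of the feeder's open take-off bay (y = +165 mm of the feeder), at the height of the roller tops; axes as the feeder. The bay runs from y = +80 mm to the stop; there the side rails reach only 8 mm over the rollers, so fingers fit on both sides of a carton.
- infeed (a point): Middle of the lane at its open end away from the stop (y = -250 mm of the feeder), at the height of the roller tops; nothing stands behind it, so a finger can come down behind the last carton and push.
- stop_face (a point): On the end stop: centre of the lane, on the face that the cartons run against (y = +250 mm of the feeder), at the height of the roller tops. The stop is rigid with a rubber face and reaches 52 mm above the rollers.
- carton_a: Drink carton, loose, 80 x 62 x 62 mm, 0.2 to 0.42 kg, plus a round black screw cap (28 mm across, 9 mm high) on one end and a thin black stripe round it near that end. Origin: centre of the 80 mm body (31 mm above what it lies on); x axis along the length towards the cap (x up = standing, cap on top). Starts lying along the lane, cap towards the stop or away from it. May be absent (None).
- carton_b: Drink carton, loose, 80 x 62 x 62 mm, 0.2 to 0.42 kg, plus a round black screw cap (28 mm across, 9 mm high) on one end and a thin black stripe round it near that end. Origin: centre of the 80 mm body (31 mm above what it lies on); x axis along the length towards the cap (x up = standing, cap on top). Starts lying along the lane, cap towards the stop or away from it. May be absent (None).
- carton_c: Drink carton, loose, 80 x 62 x 62 mm, 0.2 to 0.42 kg, plus a round black screw cap (28 mm across, 9 mm high) on one end and a thin black stripe round it near that end. Origin: centre of the 80 mm body (31 mm above what it lies on); x axis along the length towards the cap (x up = standing, cap on top). Starts lying along the lane, cap towards the stop or away from it. May be absent (None).
- carton_d: Drink carton, loose, 80 x 62 x 62 mm, 0.2 to 0.42 kg, plus a round black screw cap (28 mm across, 9 mm high) on one end and a thin black stripe round it near that end. Origin: centre of the 80 mm body (31 mm above what it lies on); x axis along the length towards the cap (x up = standing, cap on top). Starts lying along the lane, cap towards the stop or away from it. May be absent (None).
- board: Wooden serving board, heavy and fixed, lying on the worktop between the robot and the feeder (position and yaw vary). Origin: centre of its underside; 130 mm in x, 360 mm in y (a short handle tongue sticks out 56 mm farther at +y and does not count), 14 mm thick.
- board_top (a point): Centre of the board's upper face, 14 mm above the worktop; axes as the board.
- mug: Two-tone mug, 78 x 113 x 101 mm, loose bystander; origin at its underside.
- apple: Apple, about 80 mm, loose bystander; origin at its underside.
- pepper_mill: Small mill, 44 mm across and 90 mm high, loose bystander; origin at its underside.
- spice_jar: Spice jar, 41 mm across and 105 mm high, loose bystander; origin at its underside.
- jam_jar: Jar with a screw lid, 60 mm across and 86 mm high, loose bystander; origin at its underside.
Things that resemble listed ones, but are neither listed nor needed, are in the scene too. What is shaped like the carton_b but green is not meant.

How it is judged:
By the outcome, as a careful person would: the job done as asked, in the order asked, and still so for the second after the job is handed in, with the robot touching nothing.
Of carton_a, carton_b, carton_c, carton_d only 3 to 4 are there at a start; the rules pass over those that are not, and their reading is None.
At some moment in a run one of carton_a, carton_b, carton_c, carton_d may be knocked a few centimetres aside while the robot is not near it.
Once in a run the grip may slacken for a moment while it holds something.
It also fails if it takes over 210 s, if anything falls off the work surface, if the arm or the gripper's body presses on something with over 40 N, if the wrist force passes 120 N, or if a joint passes its speed limit or range.

## Working session

There is one attempt and no reset: what is moved stays moved. The work goes in short steps, Python scripts to look and compute and a tool call to move; the robot and the scene stay as the last step left them, time stands still between calls to the robot, and variables do not carry over. Pictures are saved under pics/ and viewed, at most 14 in all, crops included, and the job is handed in when it is done.

Besides the shell and the picture viewer there is one more tool, called after ">>>" as name(argument=value, ...), one argument or row to a line, values as JSON. play_rows: Moves the arm, as the interface text tells. Its arguments: {"type":"object","properties":{"rows":{"type":"array","items":{"type":"array","items":{"type":"number"}}},"grip_force":{"type":"number"}},"required":["rows"]}

```bash
ls; mkdir -p pics; python3 - <<'E'
from plant import status,cams,r,finder
import cv2,numpy as np
s=status.get_state();print({k:np.round(v,3) for k,v in s.items()}, r.grip_depth)
for n in("scene","top"):
    im=cams.snapshot(n);cv2.imwrite(f"pics/{n}0.png",im[:,:,::-1]);p=cams.camera_params(n);print(n,p)
print(cams.camera_params("wrist"))
E
```

```text
pics
{'clock': np.float64(0.0), 'q': array([ 1.145,  0.69 , -0.195,  1.566,  0.157,  0.902, -0.215]), 'qd': array([-0.   , -0.   ,  0.001, -0.001, -0.002,  0.   , -0.   ]), 'joint_torque': array([ 0.0000e+00, -5.2756e+01, -1.2670e+00, -1.5343e+01, -5.3000e-02,
        6.0000e-03,  0.0000e+00]), 'tool_pos': array([ 0.277, -0.56 ,  0.404]), 'eef_rot': array([ 0.974,  0.228, -0.   , -0.001]), 'contact_force': array([ 0.054,  0.601, -0.017]), 'moment': array([ 0.009, -0.028, -0.028]), 'finger_force': np.float64(0.0), 'opening': np.float64(1.004)} 0.1473
scene {'vfov': 47.20264848801759, 'cx': 322.82090193286973, 'cy': 241.49056495917995, 'R': array([[-0.50919798, -0.86045759,  0.01817011],
       [-0.54010399,  0.30304071, -0.78514586],
       [ 0.67007843, -0.40960844, -0.61904429]]), 't': array([0.23611506, 0.31924901, 1.38533124])}
top {'vfov': 55.35764445153663, 'cx': 310.552191235806, 'cy': 242.41340634757205, 'R': array([[-0.01291848, -0.99801472, -0.06164203],
       [-0.98465307,  0.02342733, -0.1729436 ],
       [ 0.17404437,  0.05846184, -0.9830009 ]]), 't': array([0.01597304, 0.47867136, 1.24195669])}
{'vfov': 66.52604935634342, 'cx': 316.12210097866136, 'cy': 238.16943577539345, 'tool_from_camera': array([[ 2.70770044e-04, -9.55338794e-01, -2.95512632e-01,
         7.64950877e-02],
       [ 9.99999891e-01,  3.71430231e-04, -2.84494418e-04,
        -2.54463117e-04],
       [ 3.81550880e-04, -2.95512523e-01,  9.55338790e-01,
         1.97854788e-02],
       [ 0.00000000e+00,  0.00000000e+00,  0.00000000e+00,
         1.00000000e+00]])}
```

View pics/scene0.png

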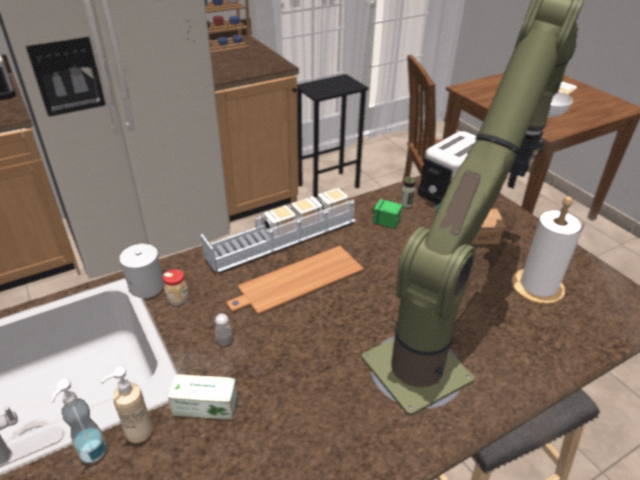

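View pics/top0.png

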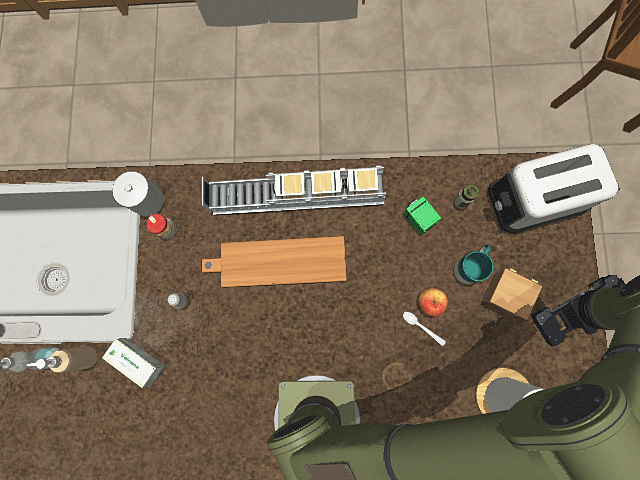

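The scene and top views show a feeder with the stop at left (top ~205,195) and the open end at right (~383,185). Three cartons lie at top (291,184), (325,182) and (363,180). The board is at (283,262). The green lookalike at (422,214) is not meant. Next is an enlarged crop to get the caps and edges.

```bash
python3 - <<'E'
import cv2,numpy as np
a=cv2.imread("pics/top0.png")[155:300,195:395]
cv2.imwrite("pics/c1.png",cv2.resize(a,None,fx=4,fy=4,interpolation=cv2.INTER_CUBIC))
E
cat > h.py <<'E'
from plant import status,cams,r,finder
import cv2,numpy as np
from scipy.spatial.transform import Rotation as Ro
def f(p): return 240/np.tan(np.radians(p["vfov"])/2)
def pose():
    s=status.get_state(); return np.array(s["tool_pos"]),Ro.from_quat(s["eef_rot"])
def cam(n,pz=None):
    p=cams.camera_params(n)
    if n=="wrist":
        t,R=pz; T=p["tool_from_camera"]; A=R.as_matrix()@T[:3,:3]; c=t+R.as_matrix()@T[:3,3]
    else: A=p["R"].T; c=-A@p["t"]
    return p,A,c   # world = A X + c
def ray(n,uv,z,pz=None):
    p,A,c=cam(n,pz); d=A@np.array([(uv[0]-p["cx"])/f(p),(uv[1]-p["cy"])/f(p),1]); return c+d*(z-c[2])/d[2]
def proj(n,X,pz=None):
    p,A,c=cam(n,pz); X=(np.atleast_2d(X)-c)@A; return X[:,:2]/X[:,2:]*f(p)+[p["cx"],p["cy"]]
E
python3 - <<'E'
from h import *
for uv,z in [((221,245),.014),((344,236),.014),((346,280),.014),((222,287),.014),((383,170),.054),((384,202),.0),((204,180),.09),((204,212),.09)]:
    print(uv,z,ray("top",uv,z).round(4))
cams.snapshot("top")
for l in("carton_a","feeder","board","board_top","stop_face","infeed","bay"):
    p,A,c=cam("top")
    print(l,[(round(d["score"],2),(A@d["at"]+c).round(3)) for d in finder.spot_in("top",l)][:6])
E
```

```text
(221, 245) 0.014 [0.4825 0.2693 0.014 ]
(344, 236) 0.014 [ 0.5002 -0.0873  0.014 ]
(346, 280) 0.014 [ 0.3741 -0.0897  0.014 ]
(222, 287) 0.014 [0.3607 0.2638 0.014 ]
(383, 170) 0.054 [ 0.6801 -0.2017  0.054 ]
(384, 202) 0.0 [ 0.6009 -0.2064  0.    ]
(204, 180) 0.09 [0.6556 0.3019 0.09  ]
(204, 212) 0.09 [0.5631 0.2993 0.09  ]
carton_a [(0.97, array([ 0.549, -0.301,  0.068])), (0.88, array([ 0.63 , -0.134,  0.104])), (0.79, array([ 0.63 , -0.039,  0.11 ])), (0.66, array([0.624, 0.063, 0.106]))]
feeder [(0.74, array([0.604, 0.131, 0.046]))]
board [(0.82, array([0.431, 0.096, 0.013])), (0.37, array([0.602, 0.127, 0.046]))]
board_top [(0.61, array([0.425, 0.1  , 0.013]))]
stop_face [(0.85, array([0.603, 0.128, 0.047]))]
infeed [(0.93, array([0.601, 0.128, 0.046])), (0.56, array([ 0.585, -0.416,  0.097]))]
bay [(0.84, array([0.602, 0.127, 0.048]))]
```

View pics/c1.png

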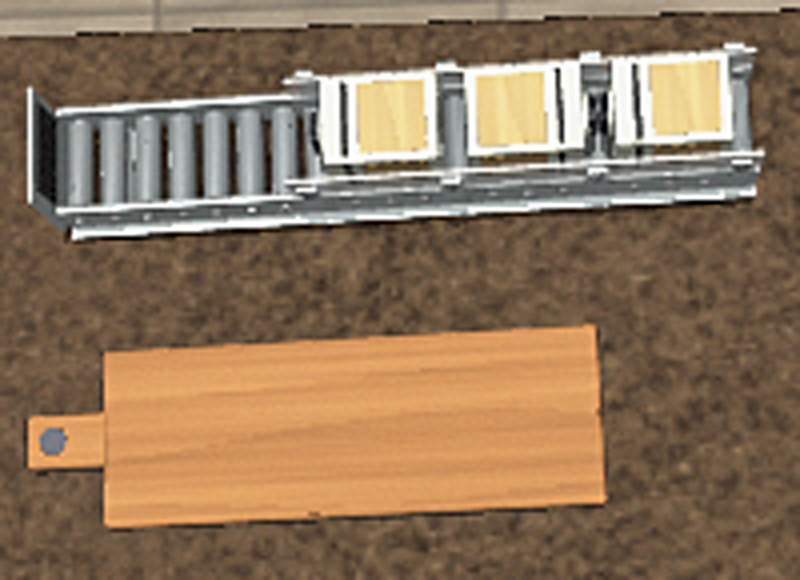

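The crop shows stripes at crop x≈345 (carton nearest the stop, cap toward the stop), x≈560 (middle one, cap away) and x≈625 (last one, cap toward the stop). I'll work out the feeder and board poses from edges.

```bash
python3 - <<'E'
from h import *
def c(x,y): return (195+x/4-.4,155+y/4-.4)
for n,uv,z in [("gndL",(72,238),0),("gndR",(755,195),0),("ngL",(287,184),.091),("ngR",(764,153),.091),("fgL",(287,80),.091),("fgR",(755,48),.091),
 ("nbL",(57,210),.054),("nbR",(285,196),.054),("fbL",(55,110),.054),("fbR",(290,97),.054),("r1",(80,160),.046),("r7",(285,150),.046),("stT",(30,88),.098),("stB",(30,203),.098),
 ("bTL",(105,352),.014),("bTR",(596,325),.014),("bBR",(606,502),.014),("bBL",(105,526),.014),
 ("c1L",(318,165),.108),("c1TL",(318,80),.108),("c1R",(438,160),.108),("c1TR",(435,70),.108),("c2L",(465,70),.108),("c2R",(585,150),.108),("c3L",(610,62),.108),("c3R",(733,140),.108)]:
    print(n,ray("top",c(*uv),z).round(4))
E
```

```text
gndL [0.5788 0.3003 0.    ]
gndR [ 0.5969 -0.2044  0.    ]
ngL [0.5903 0.125  0.091 ]
ngR [ 0.6024 -0.2021  0.091 ]
fgL [0.6651 0.1253 0.091 ]
fgR [ 0.6772 -0.1991  0.091 ]
nbL [0.5862 0.2965 0.054 ]
nbR [0.5918 0.1322 0.054 ]
fbL [0.6607 0.2999 0.054 ]
fbR [0.6648 0.1289 0.054 ]
r1 [0.6251 0.2829 0.046 ]
r7 [0.628  0.1337 0.046 ]
stT [0.663  0.3051 0.098 ]
stB [0.5801 0.3027 0.098 ]
bTL [0.4895 0.2699 0.014 ]
bTR [ 0.5007 -0.0862  0.014 ]
bBR [ 0.3738 -0.09    0.014 ]
bBL [0.3633 0.2672 0.014 ]
c1L [0.5983 0.101  0.108 ]
c1TL [0.6587 0.1011 0.108 ]
c1R [0.5993 0.0191 0.108 ]
c1TR [0.6631 0.0205 0.108 ]
c2L [ 6.624e-01 -1.000e-04  1.080e-01]
c2R [ 0.6033 -0.0805  0.108 ]
c3L [ 0.6648 -0.099   0.108 ]
c3R [ 0.6072 -0.1799  0.108 ]
```

```bash
cat >> h.py <<'E'
YAW=.034; UY=np.array([-np.sin(YAW),np.cos(YAW),0]); UX=np.array([np.cos(YAW),np.sin(YAW),0])
STOP=np.array([.6240,.2954,.046])          # stop face, roller tops
def lane(y,z=0,x=0): return STOP+UY*(y-.25)+UX*x+np.array([0,0,z])
def rot(lean=0,yaw=YAW):
    "tool y along feeder x; lean>0: gripper body leans to +y side (deg)"
    R=np.column_stack([[-np.sin(yaw),np.cos(yaw),0],[np.cos(yaw),np.sin(yaw),0],[0,0,-1]])
    return Ro.from_rotvec(np.radians(-lean)*np.array([np.cos(yaw),np.sin(yaw),0]))*Ro.from_matrix(R)
def tcp(g,R): return np.array(g)-.1473*R.as_matrix()[:,2]
def plan(legs,start=None):
    "legs: (grasp point, R, rows, opening). prints rows, rounded with carry"
    t,R=start or pose()
    for g,R2,n,o in legs:
        t2=tcp(g,R2); t0,R0=t,R; rv=(R0.inv()*R2).as_rotvec()
        print("--",t2.round(4),"dist/row %.1fmm %.1fdeg"%(np.linalg.norm(t2-t0)/n*1e3,np.degrees(np.linalg.norm(rv))/n))
        for i in range(1,n+1):
            d=np.round(R.inv().apply(t0+(t2-t0)*i/n-t),3); t=t+R.apply(d)
            w=np.round(np.degrees((R.inv()*(R0*Ro.from_rotvec(rv*i/n))).as_rotvec()),1); R=R*Ro.from_rotvec(np.radians(w))
            print("[%d,%g,%g,%g,%g,%g,%g]"%(o,*(d+0),*(w+0)),end="," if i%8 else "\n")
        print()
    return t,R
E
python3 - <<'E'
from h import *
plan([(lane(-.263,.19),rot(),10,0),(lane(-.263,.035),rot(),4,0)])
E
```

```text
-- [ 0.6414 -0.2173  0.3833] dist/row 50.1mm 6.6deg
[0,0.048,-0.015,0.002,0,0,-6.6],[0,0.049,-0.009,0.002,0,0,-6.5],[0,0.05,-0.003,0.002,0,0,-6.6],[0,0.05,0.002,0.003,0,0,-6.5],[0,0.049,0.009,0.002,0,0,-6.6],[0,0.048,0.013,0.002,0,0,-6.6],[0,0.046,0.019,0.002,0,0,-6.5],[0,0.044,0.025,0.002,0,0,-6.6]
[0,0.041,0.029,0.002,0,0,-6.5],[0,0.037,0.033,0.002,0,0,-6.6],
-- [ 0.6414 -0.2173  0.2283] dist/row 38.9mm 0.0deg
[0,0,0,0.039,0,0,0],[0,0,0,0.039,0,0,0],[0,0,0,0.039,0,0,0],[0,0,0,0.038,0,0,0],
```

>>> play_rows(
  rows=[
    [0, 0.048, -0.015, 0.002, 0, 0, -6.6],
    [0, 0.049, -0.009, 0.002, 0, 0, -6.5],
    [0, 0.05, -0.003, 0.002, 0, 0, -6.6],
    [0, 0.05, 0.002, 0.003, 0, 0, -6.5],
    [0, 0.049, 0.009, 0.002, 0, 0, -6.6],
    [0, 0.048, 0.013, 0.002, 0, 0, -6.6],
    [0, 0.046, 0.019, 0.002, 0, 0, -6.5],
    [0, 0.044, 0.025, 0.002, 0, 0, -6.6],
  ],
)

```text
clock: 1.5
tool_pos: [0.57, -0.2851, 0.3878]
eef_rot: [0.771, 0.636, -0.0, 0.0]
contact_force: [0.2, -0.4, 0.0]
opening: 0.117
finger_force: 0.0
```

>>> play_rows(
  rows=[
    [0, 0.041, 0.029, 0.002, 0, 0, -6.5],
    [0, 0.037, 0.033, 0.002, 0, 0, -6.6],
    [0, 0, 0, 0, 0, 0, 0],
  ],
)

```text
clock: 1.88
tool_pos: [0.6438, -0.2121, 0.3835]
eef_rot: [0.692, 0.722, 0.002, -0.001]
contact_force: [1.5, -0.2, 0.3]
opening: 0.006
finger_force: 0.0
```

```bash
python3 - <<'E'
from h import *
pz=pose();print(pz[0].round(4),pz[1].as_matrix().round(3))
im=cams.snapshot("wrist");cv2.imwrite("pics/w1.png",im[:,:,::-1])
o=[]
for y in(-.25,-.15,-.05,.08): o+=[lane(y,.045,s*.0335) for s in(-1,1)]
print(proj("wrist",o,pz).round(0).tolist())
p,A,c=cam("wrist",pz)
print([(round(d["score"],2),(A@d["at"]+c).round(3)) for d in finder.spot_in("wrist","carton_a")])
E
```

```text
[ 0.6438 -0.2121  0.3835] [[-0.042  0.999  0.002]
 [ 0.999  0.042  0.004]
 [ 0.004  0.003 -1.   ]]
[[269.0, 220.0], [356.0, 221.0], [264.0, 79.0], [361.0, 80.0], [259.0, -98.0], [369.0, -97.0], [249.0, -413.0], [381.0, -411.0]]
[(0.78, array([ 0.558, -0.284,  0.062])), (0.69, array([ 0.64 , -0.139,  0.11 ])), (0.58, array([ 0.638, -0.077,  0.112]))]
```

View pics/w1.png

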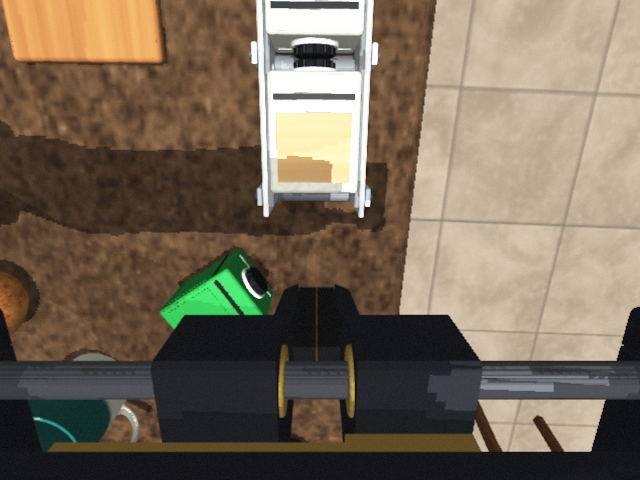

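The wrist view shows the lane end at (267–363, 215). The last carton's flat back is at row ~190, and the two facing caps are at (315,50). The green lookalike sits clear at (235,290). I'll shift the lane model about 1.5 mm in x.

```bash
sed -i 's/^STOP=np.array(\[.6240/STOP=np.array([.6255/' h.py; python3 - <<'E'
from h import *
print(pose()[0])
s=plan([(lane(-.263,.034),rot(),4,0)])
s=plan([(lane(-.13,.034),rot(),8,0)],s)
s=plan([(lane(-.04,.034),rot(),8,0)],s)
E
```

```text
[ 0.64120541 -0.21721197  0.3834114 ]
-- [ 0.6429 -0.2173  0.2273] dist/row 39.0mm 0.0deg
[0,0,0,0.039,0,0,0],[0,0,0.001,0.039,0,0,0],[0,0,0,0.039,0,0,0],[0,0,0.001,0.039,0,0,0],
-- [ 0.6384 -0.0844  0.2273] dist/row 16.6mm 0.0deg
[0,0.017,0,0,0,0,0],[0,0.016,0,0,0,0,0],[0,0.017,0,0,0,0,0],[0,0.016,0,0,0,0,0],[0,0.017,0,0,0,0,0],[0,0.017,0,0,0,0,0],[0,0.016,0,0,0,0,0],[0,0.017,0,0,0,0,0]

-- [0.6354 0.0056 0.2273] dist/row 11.2mm 0.0deg
[0,0.011,0,0,0,0,0],[0,0.011,0,0,0,0,0],[0,0.012,0,0,0,0,0],[0,0.011,0,0,0,0,0],[0,0.011,0,0,0,0,0],[0,0.011,0,0,0,0,0],[0,0.012,0,0,0,0,0],[0,0.011,0,0,0,0,0]
```

>>> play_rows(
  rows=[
    [0, 0, 0, 0.039, 0, 0, 0],
    [0, 0, 0.001, 0.039, 0, 0, 0],
    [0, 0, 0, 0.039, 0, 0, 0],
    [0, 0, 0.001, 0.039, 0, 0, 0],
    [0, 0, 0, 0, 0, 0, 0],
  ],
)

```text
clock: 2.6
tool_pos: [0.6408, -0.219, 0.2249]
eef_rot: [0.696, 0.718, -0.003, -0.002]
contact_force: [-1.1, 0.2, -0.0]
opening: 0.006
finger_force: 0.0
```

>>> play_rows(
  rows=[
    [0, 0.01, 0, 0, 0, 0, 0],
    [0, 0.016, 0, 0, 0, 0, 0],
    [0, 0.016, 0, 0, 0, 0, 0],
    [0, 0.016, 0, 0, 0, 0, 0],
    [0, 0.016, 0, 0, 0, 0, 0],
    [0, 0.016, 0, 0, 0, 0, 0],
    [0, 0.016, 0, 0, 0, 0, 0],
    [0, 0.016, 0, 0, 0, 0, 0],
  ],
)

```text
clock: 3.6
tool_pos: [0.639, -0.0942, 0.2276]
eef_rot: [0.695, 0.719, -0.0, -0.0]
contact_force: [0.8, -0.7, 0.4]
opening: 0.004
finger_force: 0.5
```

>>> play_rows(
  rows=[
    [0, 0.014, 0, 0, 0, 0, 0],
    [0, 0.014, 0, 0, 0, 0, 0],
    [0, 0.014, 0, 0, 0, 0, 0],
    [0, 0.013, 0, 0, 0, 0, 0],
    [0, 0.012, 0, 0, 0, 0, 0],
    [0, 0.01, 0, 0, 0, 0, 0],
    [0, 0.01, 0, 0, 0, 0, 0],
    [0, 0.008, 0, 0, 0, 0, 0],
  ],
)

```text
clock: 4.6
tool_pos: [0.6358, 0.0003, 0.2277]
eef_rot: [0.695, 0.719, -0.0, -0.0]
contact_force: [0.8, -0.4, -1.3]
opening: 0.002
finger_force: 0.4
```

```bash
python3 - <<'E'
from h import *
print(pose()[0], (pose()[0]-STOP)@UY+.25)
im=cams.snapshot("top");cv2.imwrite("pics/t2.png",cv2.resize(im[150:230,195:395,::-1],None,fx=4,fy=4,interpolation=cv2.INTER_CUBIC))
E
```

```text
[6.35818349e-01 2.82576861e-04 2.27696406e-01] -0.0452976179664612
```

View pics/t2.png

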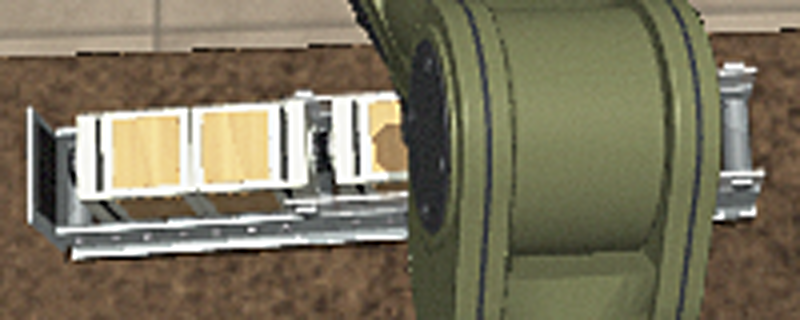

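The first two cartons touch and sit close to the stop (front edge at crop x≈77, stop at ≈52). I'll push on slowly.

>>> play_rows(
  rows=[
    [0, 0.004, 0, 0, 0, 0, 0],
    [0, 0.003, 0, 0, 0, 0, 0],
    [0, 0.003, 0, 0, 0, 0, 0],
    [0, 0.002, 0, 0, 0, 0, 0],
    [0, 0.002, 0, 0, 0, 0, 0],
    [0, 0.001, 0, 0, 0, 0, 0],
    [0, 0.001, 0, 0, 0, 0, 0],
  ],
)

```text
clock: 5.52
tool_pos: [0.6354, 0.0156, 0.2277]
eef_rot: [0.695, 0.719, -0.0, 0.0]
contact_force: [-0.6, -0.6, 0.6]
opening: 0.006
finger_force: 0.3
```

>>> play_rows(
  rows=[
    [0, 0.001, 0, 0, 0, 0, 0],
    [0, 0.001, 0, 0, 0, 0, 0],
    [0, 0.001, 0, 0, 0, 0, 0],
    [0, 0.001, 0, 0, 0, 0, 0],
  ],
)

```text
clock: 6.02
tool_pos: [0.6352, 0.0197, 0.2277]
eef_rot: [0.695, 0.719, 0.0, 0.0]
contact_force: [1.1, -0.7, -0.4]
opening: 0.003
finger_force: 0.3
```

```bash
python3 - <<'E'
from h import *
s=status.get_state();print(s["contact_force"],(pose()[0]-STOP)@UY+.25)
im=cams.snapshot("top");cv2.imwrite("pics/t3.png",cv2.resize(im[150:230,195:395,::-1],None,fx=4,fy=4,interpolation=cv2.INTER_CUBIC))
print(proj("top",[lane(.241,.062,-.031),lane(.241,.062,.031),lane(.161,.062,-.031),lane(.161,.062,.031),lane(.25,.052,-.03),lane(.25,.052,.03)])*4-[195*4-1.5,150*4-1.5])
E
```

```text
[ 1.09182425 -0.7437399  -0.40644199] -0.025859360150373933
[[ 51.11338994 197.72917505]
 [ 50.47076229 111.15404311]
 [166.34046532 190.49368823]
 [164.70032602 103.69302994]
 [ 42.38344348 200.98213934]
 [ 41.83863833 117.83724581]]
```

View pics/t3.png

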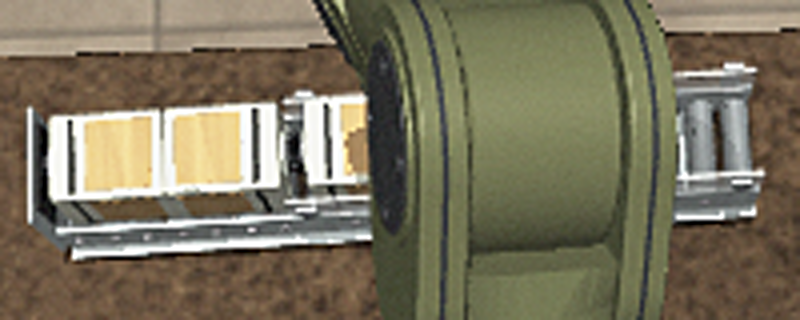

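>>> play_rows(
  rows=[
    [0, 0.001, 0, 0, 0, 0, 0],
    [0, 0.001, 0, 0, 0, 0, 0],
    [0, 0.001, 0, 0, 0, 0, 0],
    [0, 0.001, 0, 0, 0, 0, 0],
  ],
)

```text
clock: 6.58
tool_pos: [0.6352, 0.0209, 0.2278]
eef_rot: [0.696, 0.718, -0.002, 0.001]
contact_force: [0.9, -8.3, 2.8]
opening: 0.005
finger_force: 4.0
```

```bash
python3 - <<'E'
from h import *
s=plan([(lane(-.045,.036),rot(),2,0),(lane(-.045,.14),rot(),3,60),(lane(.209,.16),rot(15),6,100),(lane(.209,.036),rot(15),6,100)])
E
```

```text
-- [6.355e-01 6.000e-04 2.293e-01] dist/row 10.2mm 0.1deg
[0,-0.01,0,-0.001,0,0.1,-0.1],[0,-0.01,0,0,0,0.2,0],
-- [6.355e-01 6.000e-04 3.333e-01] dist/row 34.8mm 0.0deg
[60,0,0,-0.035,0,0,0],[60,0,0,-0.035,0,0,0],[60,0,0,-0.034,0,0,0],
-- [0.6256 0.2925 0.3483] dist/row 48.7mm 2.5deg
[100,0.049,0,-0.003,0,-2.5,0],[100,0.048,0,-0.004,0,-2.5,0],[100,0.048,0,-0.007,0,-2.5,0],[100,0.048,0,-0.009,0,-2.5,0],[100,0.048,0,-0.011,0,-2.5,0],[100,0.047,0,-0.013,0,-2.5,0],
-- [0.6256 0.2925 0.2243] dist/row 20.7mm 0.0deg
[100,0.005,0,0.02,0,0,0],[100,0.006,0,0.02,0,0,0],[100,0.005,0,0.02,0,0,0],[100,0.005,0,0.02,0,0,0],[100,0.005,0,0.02,0,0,0],[100,0.006,0,0.02,0,0,0],
```

Contact at 8 N: the train is against the stop. Now I'll retreat, lift and go over the first carton.

>>> play_rows(
  rows=[
    [0, -0.011, 0, -0.001, 0, 0, 0],
    [0, -0.012, 0, 0, 0, 0, 0],
    [60, 0, 0, -0.035, 0, 0, 0],
    [60, 0, 0, -0.035, 0, 0, 0],
    [60, 0, 0, -0.034, 0, 0, 0],
  ],
)

```text
clock: 7.2
tool_pos: [0.6357, 0.0004, 0.3337]
eef_rot: [0.695, 0.719, 0.0, -0.0]
contact_force: [0.1, -0.4, -0.0]
opening: 0.322
finger_force: 0.0
```

>>> play_rows(
  rows=[
    [100, 0.049, 0, -0.003, 0, -2.5, 0],
    [100, 0.048, 0, -0.004, 0, -2.5, 0],
    [100, 0.048, 0, -0.007, 0, -2.5, 0],
    [100, 0.048, 0, -0.009, 0, -2.5, 0],
    [100, 0.048, 0, -0.011, 0, -2.5, 0],
    [100, 0.047, 0, -0.013, 0, -2.5, 0],
    [100, 0, 0, 0, 0, 0, 0],
    [100, 0, 0, 0, 0, 0, 0],
  ],
)

```text
clock: 8.2
tool_pos: [0.626, 0.292, 0.3477]
eef_rot: [0.689, 0.713, -0.091, 0.094]
contact_force: [-0.1, -1.0, -1.2]
opening: 1.004
finger_force: 0.0
```

```bash
python3 - <<'E'
from h import *
pz=pose();print(pz[0],status.get_state()["opening"])
im=cams.snapshot("wrist");cv2.imwrite("pics/w2.png",im[:,:,::-1])
print(proj("wrist",[lane(.241,.062,-.031),lane(.241,.062,.031),lane(.161,.062,-.031),lane(.161,.062,.031)],pz).round(0).tolist())
plan([(lane(.209,.036),rot(15),6,100)])
E
```

```text
[0.62599108 0.29204735 0.34768479] 1.0036403988427691
[[262.0, 161.0], [370.0, 161.0], [271.0, 273.0], [361.0, 273.0]]
-- [0.6256 0.2925 0.2243] dist/row 20.6mm 0.0deg
[100,0.006,0,0.02,0,0,0],[100,0.005,0,0.02,0,0,0],[100,0.006,0,0.019,0,0,0],[100,0.005,0,0.02,0,0.1,-0.1],[100,0.006,-0.001,0.02,0,0,0],[100,0.006,0,0.02,0,0,0],
```

View pics/w2.png

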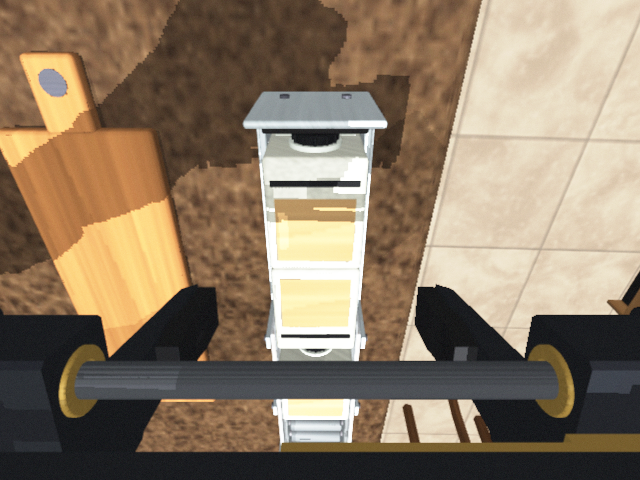

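The wrist view shows the first carton's cap at (315,140) against the stop plate. Its rear edge, at row 269, matches the prediction. Both fingers are clear on either side, so I'll descend and grip.

>>> play_rows(
  rows=[
    [100, 0.006, 0, 0.02, 0, 0, 0],
    [100, 0.005, 0, 0.02, 0, 0, 0],
    [100, 0.005, 0, 0.02, 0, 0, 0],
    [100, 0.005, 0, 0.02, 0, 0, 0],
    [100, 0.006, 0, 0.02, 0, 0, 0],
    [100, 0.006, 0, 0.02, 0, 0, 0],
    [100, 0, 0, 0, 0, 0, 0],
  ],
)

```text
clock: 9.12
tool_pos: [0.6251, 0.2934, 0.2213]
eef_rot: [0.689, 0.713, -0.092, 0.093]
contact_force: [0.8, 0.0, -0.4]
opening: 0.997
finger_force: 0.0
```

>>> play_rows(
  rows=[
    [60, 0, 0, 0, 0, 0, 0],
    [50, 0, 0, 0, 0, 0, 0],
    [50, 0, 0, 0, 0, 0, 0],
    [50, 0, 0, 0, 0, 0, 0],
    [50, 0, 0, 0, 0, 0, 0],
  ],
  grip_force=35,
)

```text
clock: 9.75
tool_pos: [0.6259, 0.2937, 0.2245]
eef_rot: [0.689, 0.713, -0.09, 0.094]
contact_force: [-1.3, 1.0, 6.2]
opening: 0.7
finger_force: 35.0
```

```bash
python3 - <<'E'
from h import *
s=status.get_state();print(s["tool_pos"],tcp([0,0,0],pose()[1])*-1+s["tool_pos"],s["opening"],s["finger_force"],s["contact_force"])
B=np.array([.4325,.090,.014]);BY=.0315
def b(y,z): return B+y*np.array([-np.sin(BY),np.cos(BY),0])+[0,0,z]
l=[(lane(.209,.16),rot(15),5,40),(b(0,.20),rot(-75,BY),10,40)]
plan(l)
E
```

```text
[0.62594308 0.29370614 0.22445589] [0.6273132  0.25563279 0.08216804] 0.7003402279404259 35.00008129980415 [-1.34219058  0.95555354  6.1553249 ]
-- [0.6256 0.2925 0.3483] dist/row 24.8mm 0.0deg
[40,-0.007,0,-0.024,0,0,0],[40,-0.006,0,-0.024,0,0,0],[40,-0.007,0,-0.024,0,0,0],[40,-0.007,0,-0.023,0,0,0],[40,-0.006,0,-0.024,0,0,0],
-- [ 0.437  -0.0522  0.2521] dist/row 40.5mm 9.0deg
[40,-0.03,-0.02,0.018,0,9,0],[40,-0.033,-0.02,0.013,0,9,0],[40,-0.034,-0.02,0.008,0,9,0],[40,-0.035,-0.02,0.002,0,9,0.1],[40,-0.035,-0.02,-0.003,0,9,0],[40,-0.034,-0.02,-0.009,0,9,0],[40,-0.033,-0.02,-0.014,0,9,0],[40,-0.029,-0.02,-0.018,0,9,0]
[40,-0.027,-0.02,-0.024,0,9,0],[40,-0.022,-0.02,-0.027,0,9,0],
```

>>> play_rows(
  rows=[
    [40, -0.006, 0, -0.024, 0, 0, 0],
    [40, -0.006, 0, -0.024, 0, 0, 0],
    [40, -0.007, 0, -0.024, 0, 0, 0],
    [40, -0.007, 0, -0.024, 0, 0, 0],
    [40, -0.006, 0, -0.024, 0, 0, 0],
    [40, 0, 0, -0.02, 0, 0, 0],
  ],
)

```text
clock: 10.5
tool_pos: [0.6258, 0.2982, 0.3671]
eef_rot: [0.689, 0.713, -0.091, 0.094]
contact_force: [0.7, -0.1, -3.7]
opening: 0.699
finger_force: 35.0
```

>>> play_rows(
  rows=[
    [40, -0.03, -0.02, 0.018, 0, 9, 0],
    [40, -0.033, -0.02, 0.013, 0, 9, 0],
    [40, -0.034, -0.02, 0.008, 0, 9, 0],
    [40, -0.035, -0.02, 0.002, 0, 9, 0],
    [40, -0.035, -0.02, -0.003, 0, 9, 0],
    [40, -0.034, -0.02, -0.009, 0, 9, 0],
    [40, -0.033, -0.02, -0.014, 0, 9, 0],
    [40, 0, 0, 0, 0, 0, 0],
  ],
)

```text
clock: 11.5
tool_pos: [0.4927, 0.05, 0.2955]
eef_rot: [0.64, 0.652, 0.281, -0.294]
contact_force: [-0.5, 1.0, -4.1]
opening: 0.696
finger_force: 35.0
```

```bash
cat >> h.py <<'E'
B=np.array([.4325,.090,.014]);BY=.0315
def b(y,z): return B+y*np.array([-np.sin(BY),np.cos(BY),0])+[0,0,z]
E
python3 - <<'E'
from h import *
s=status.get_state();R=pose()[1];print(s["q"].round(2),s["opening"],s["tool_pos"]+.1473*R.as_matrix()[:,2],"lean",np.degrees(np.arcsin(R.as_matrix()[1,2])),"z",R.as_matrix()[:,2])
print(s["tool_pos"],s["contact_force"])
plan([(b(0,.20),rot(-75,BY),4,40)])
E
```

```text
[ 0.64  1.05 -1.08  2.03  0.1   0.36 -0.15] 0.6961461023578132 [0.48923147 0.15944194 0.1969727 ] lean 47.964540618270725 z [-0.02384537  0.74273057 -0.66916567]
[0.49274389 0.05003773 0.2955408 ] [-0.4656209   1.02880413 -4.14499267]
-- [ 0.437  -0.0522  0.2521] dist/row 31.1mm 6.8deg
[40,-0.025,-0.014,-0.011,0,6.8,-0.2],[40,-0.023,-0.015,-0.015,0.1,6.7,-0.2],[40,-0.022,-0.015,-0.017,0,6.8,-0.1],[40,-0.02,-0.014,-0.019,0,6.7,-0.2],
```

>>> play_rows(
  rows=[
    [40, -0.025, -0.014, -0.011, 0, 6.8, -0.2],
    [40, -0.023, -0.015, -0.015, 0, 6.7, -0.2],
    [40, -0.022, -0.015, -0.017, 0, 6.8, -0.1],
    [40, -0.02, -0.014, -0.019, 0, 6.7, -0.2],
    [40, 0, 0, 0, 0, 0, 0],
    [40, 0, 0, 0, 0, 0, 0],
  ],
)

```text
clock: 12.25
tool_pos: [0.4407, -0.0454, 0.2559]
eef_rot: [0.548, 0.575, 0.424, -0.435]
contact_force: [0.6, 0.2, -3.2]
opening: 0.701
finger_force: 35.0
```

```bash
cat >> h.py <<'E'
def rep():
    s=status.get_state();R=pose()[1].as_matrix();print("q",s["q"].round(2),"op",round(s["opening"],3),"grasp",(s["tool_pos"]+.1473*R[:,2]).round(4),"z",R[:,2].round(3),"y",R[:,1].round(3),"F",s["contact_force"].round(1))
E
python3 - <<'E'
from h import *
rep(); print(rot(-75,BY).as_matrix()[:,2])
E
```

```text
q [ 1.01  1.45 -1.34  2.07  0.09  0.54  0.08] op 0.701 grasp [0.4355 0.0967 0.2173] z [-0.036  0.965 -0.262] y [0.999 0.04  0.011] F [ 0.6  0.2 -3.2]
[-0.03042163  0.96544665 -0.25881905]
```

```bash
python3 - <<'E'
from h import *
s=plan([(b(-.005,.09),rot(-75,BY),8,40)])
E
```

```text
-- [ 0.4371 -0.0572  0.1421] dist/row 14.3mm 0.1deg
[40,-0.014,-0.001,0.002,0,0,0.1],[40,-0.014,0,0.003,-0.1,0,0.1],[40,-0.014,-0.001,0.002,0,0.1,0.1],[40,-0.014,0,0.002,0,0,0.1],[40,-0.015,-0.001,0.002,-0.1,0,0.1],[40,-0.014,-0.001,0.003,0,0,0],[40,-0.014,0,0.002,-0.1,0,0.1],[40,-0.014,-0.001,0.002,0,0.1,0.1]
```

>>> play_rows(
  rows=[
    [40, -0.014, -0.001, 0.002, 0, 0, 0.1],
    [40, -0.014, 0, 0.002, 0, 0, 0.1],
    [40, -0.014, -0.001, 0.002, 0, 0, 0.1],
    [40, -0.014, 0, 0.002, 0, 0, 0.1],
    [40, -0.014, -0.001, 0.002, 0, 0, 0.1],
    [40, -0.014, -0.001, 0.002, 0, 0, 0],
    [40, -0.014, 0, 0.002, 0, 0, 0],
    [40, 0, 0, 0, 0, 0, 0],
  ],
)

```text
clock: 13.25
tool_pos: [0.4368, -0.0582, 0.1563]
eef_rot: [0.55, 0.571, 0.423, -0.438]
contact_force: [0.6, 1.2, -3.4]
opening: 0.699
finger_force: 35.0
```

```bash
python3 - <<'E'
from h import *
rep()
im=cams.snapshot("scene");cv2.imwrite("pics/s2.png",cv2.resize(im[130:410,150:520,::-1],None,fx=2,fy=2))
plan([(b(-.005,.052),rot(-75,BY),6,40)])
E
```

```text
q [ 1.02  1.6  -1.21  2.01  0.19  0.56  0.17] op 0.699 grasp [0.4316 0.084  0.1182] z [-0.035  0.965 -0.259] y [0.999 0.037 0.001] F [ 0.6  1.2 -3.4]
-- [ 0.4371 -0.0572  0.1041] dist/row 8.9mm 0.1deg
[40,-0.009,0,0.002,0,0,0],[40,-0.008,0,0.003,-0.1,0,0.1],[40,-0.009,0,0.002,0,0,0],[40,-0.008,0,0.003,-0.1,0,0],[40,-0.009,0,0.002,0,0,0],[40,-0.008,0,0.002,-0.1,0,0.1],
```

View pics/s2.png

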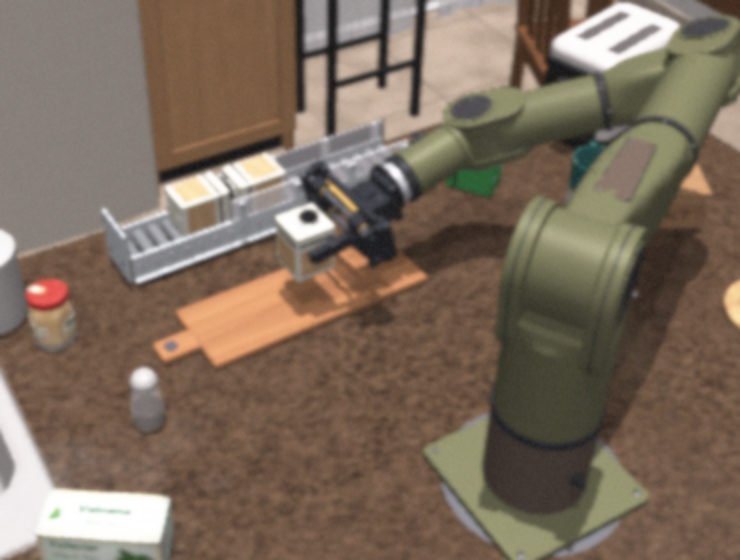

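The carton hangs upright with its cap on top at (310,215), over the board. I'll lower it.

>>> play_rows(
  rows=[
    [40, -0.009, 0, 0.002, 0, 0, 0],
    [40, -0.009, 0, 0.003, 0, 0, 0],
    [40, -0.009, 0, 0.002, 0, 0, 0],
    [40, -0.008, 0, 0.002, 0, 0, 0],
    [40, -0.008, 0, 0.002, 0, 0, 0],
    [40, -0.005, 0, 0.001, 0, 0, 0],
    [40, 0, 0, 0, 0, 0, 0],
  ],
)

```text
clock: 14.18
tool_pos: [0.437, -0.0589, 0.1077]
eef_rot: [0.55, 0.572, 0.423, -0.438]
contact_force: [0.4, -0.8, -3.6]
opening: 0.699
finger_force: 35.0
```

```bash
python3 - <<'E'
from h import *
rep()
E
```

```text
q [ 1.01  1.68 -1.16  1.96  0.24  0.58  0.21] op 0.699 grasp [0.4317 0.0833 0.0696] z [-0.036  0.965 -0.259] y [0.999 0.037 0.002] F [ 0.4 -0.8 -3.6]
```

>>> play_rows(
  rows=[
    [40, -0.002, 0, 0.001, 0, 0, 0],
    [40, -0.002, 0, 0, 0, 0, 0],
    [40, -0.001, 0, 0, 0, 0, 0],
    [40, 0, 0, 0, 0, 0, 0],
  ],
)

```text
clock: 14.68
tool_pos: [0.437, -0.0592, 0.103]
eef_rot: [0.55, 0.572, 0.423, -0.438]
contact_force: [0.1, -0.8, -3.8]
opening: 0.702
finger_force: 35.0
```

>>> play_rows(
  rows=[
    [40, -0.001, 0, 0, 0, 0, 0],
    [40, 0, 0, 0, 0, 0, 0],
  ],
)

```text
clock: 14.92
tool_pos: [0.437, -0.0594, 0.102]
eef_rot: [0.55, 0.572, 0.423, -0.438]
contact_force: [0.1, 0.3, -4.3]
opening: 0.703
finger_force: 35.0
```

>>> play_rows(
  rows=[
    [40, -0.001, 0, 0, 0, 0, 0],
    [40, 0, 0, 0, 0, 0, 0],
  ],
)

```text
clock: 15.18
tool_pos: [0.437, -0.0597, 0.1009]
eef_rot: [0.55, 0.572, 0.423, -0.438]
contact_force: [0.3, -0.7, -3.2]
opening: 0.703
finger_force: 35.0
```

>>> play_rows(
  rows=[
    [40, -0.001, 0, 0, 0, 0, 0],
    [40, 0, 0, 0, 0, 0, 0],
  ],
)

```text
clock: 15.42
tool_pos: [0.437, -0.06, 0.1]
eef_rot: [0.55, 0.572, 0.423, -0.438]
contact_force: [0.3, 1.1, -4.7]
opening: 0.7
finger_force: 35.0
```

>>> play_rows(
  rows=[
    [40, -0.001, 0, 0, 0, 0, 0],
    [40, 0, 0, 0, 0, 0, 0],
  ],
)

```text
clock: 15.68
tool_pos: [0.437, -0.0601, 0.0994]
eef_rot: [0.55, 0.572, 0.423, -0.438]
contact_force: [-0.5, 0.1, -1.8]
opening: 0.701
finger_force: 35.0
```

>>> play_rows(
  rows=[
    [40, -0.001, 0, 0, 0, 0, 0],
    [40, 0, 0, 0, 0, 0, 0],
  ],
)

```text
clock: 15.92
tool_pos: [0.4371, -0.0602, 0.0991]
eef_rot: [0.549, 0.572, 0.423, -0.438]
contact_force: [0.2, -0.6, 2.5]
opening: 0.7
finger_force: 35.0
```

>>> play_rows(
  rows=[
    [75, 0, 0, 0, 0, 0, 0],
    [90, 0, 0, 0, 0, 0, 0],
    [90, 0, 0, 0, 0, 0, 0],
    [90, 0, 0, -0.03, 0, 0, 0],
    [90, 0, 0, -0.04, 0, 0, 0],
    [90, 0, 0, -0.04, 0, 0, 0],
    [90, 0.03, 0, -0.03, 0, 0, 0],
    [90, 0.05, 0, 0, 0, 0, 0],
  ],
)

```text
clock: 16.92
tool_pos: [0.4417, -0.1772, 0.2117]
eef_rot: [0.552, 0.57, 0.424, -0.436]
contact_force: [-0.3, -0.0, 0.9]
opening: 0.899
finger_force: 0.0
```

```bash
python3 - <<'E'
from h import *
rep()
cams.snapshot("top"); p,A,c=cam("top")
for d in finder.spot_in("top","carton_a"):
    w=A@d["at"]+c; print(round(d["score"],2),w.round(3),"lane y",((w-STOP)@UY+.25).round(3),"x",((w-STOP)@UX).round(3))
im=cams.snapshot("top");cv2.imwrite("pics/t4.png",cv2.resize(im[150:300,195:395,::-1],None,fx=4,fy=4,interpolation=cv2.INTER_CUBIC))
s=plan([(lane(-.065,.20),rot(),9,0)])
plan([(lane(-.065,.036),rot(),5,0)],s)
E
```

```text
q [ 1.19  1.5  -1.27  1.85  0.11  0.9   0.19] op 0.899 grasp [ 0.4374 -0.035   0.1734] z [-0.029  0.965 -0.26 ] y [1.    0.031 0.001] F [-0.3 -0.   0.9]
0.8 [0.625 0.073 0.107] lane y 0.028 x -0.008
0.63 [0.617 0.166 0.11 ] lane y 0.121 x -0.013
0.57 [ 0.554 -0.298  0.067] lane y -0.341 x -0.092
-- [ 0.6362 -0.0194  0.3933] dist/row 34.1mm 8.3deg
[0,0.023,0.022,0.011,0,-8.3,0.1],[0,0.025,0.023,0.007,0,-8.3,0],[0,0.026,0.022,0.003,0,-8.4,0.1],[0,0.025,0.023,0,0,-8.3,0],[0,0.026,0.022,-0.004,0,-8.3,0.1],[0,0.025,0.022,-0.008,0,-8.3,0],[0,0.023,0.023,-0.011,0,-8.4,0.1],[0,0.022,0.022,-0.014,0,-8.3,0]
[0,0.019,0.022,-0.017,0.1,-8.3,0],
-- [ 0.6362 -0.0194  0.2293] dist/row 32.8mm 0.0deg
[0,0,0,0.033,0,0,0],[0,0,0,0.033,0,0,0],[0,0,0,0.032,0,0,0],[0,0,0,0.033,0,0,0],[0,0,0,0.033,0,0,0],
```

View pics/t4.png

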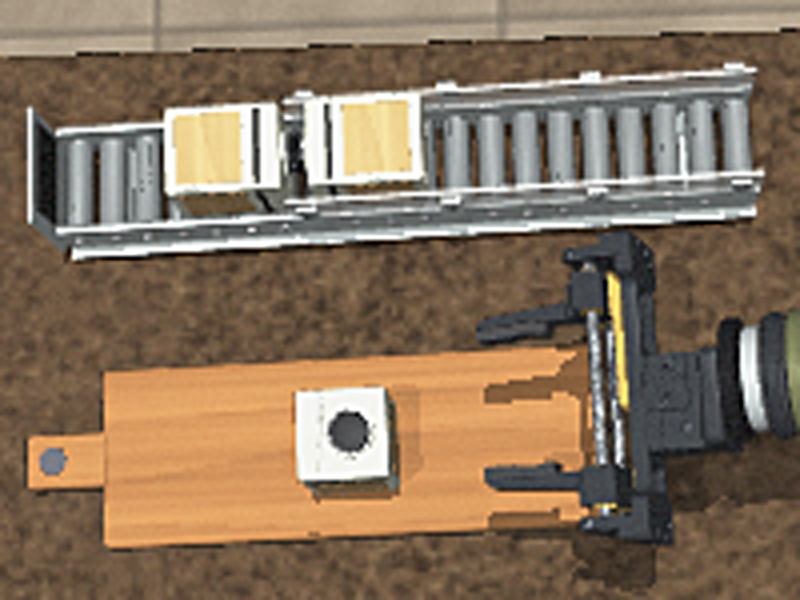

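Carton 1 stands on the board at (347,435). Cartons 2 and 3 are still in line, with the rear of carton 3 at lane −17 mm. Next I'll push behind carton 3.

>>> play_rows(
  rows=[
    [0, 0.023, 0.022, 0.011, 0, -8.3, 0],
    [0, 0.025, 0.023, 0.007, 0, -8.3, 0],
    [0, 0.026, 0.022, 0.003, 0, -8.4, 0],
    [0, 0.025, 0.023, 0, 0, -8.3, 0],
    [0, 0.026, 0.022, -0.004, 0, -8.3, 0.1],
    [0, 0.025, 0.022, -0.008, 0, -8.3, 0.1],
    [0, 0.023, 0.023, -0.011, 0, -8.4, 0.1],
    [0, 0.022, 0.022, -0.014, 0, -8.3, 0.1],
  ],
)

```text
clock: 18.08
tool_pos: [0.6154, -0.037, 0.3712]
eef_rot: [0.694, 0.716, 0.048, -0.051]
contact_force: [-0.1, 0.3, -0.6]
opening: 0.018
finger_force: 0.0
```

>>> play_rows(
  rows=[
    [0, 0.019, 0.022, -0.017, 0, -8.3, 0],
    [0, 0, 0, 0, 0, 0, 0],
    [0, 0, 0, 0, 0, 0, 0],
  ],
)

```text
clock: 18.45
tool_pos: [0.6355, -0.0216, 0.3889]
eef_rot: [0.696, 0.718, -0.001, -0.002]
contact_force: [0.5, -1.7, 0.2]
opening: 0.006
finger_force: 0.0
```

```bash
python3 - <<'E'
from h import *
rep()
s=plan([(lane(-.055,.036),rot(),5,0)])
E
```

```text
q [ 0.3   0.78 -0.64  1.53  0.52  1.01 -0.46] op 0.006 grasp [ 0.6347 -0.0214  0.2416] z [-0.005  0.001 -1.   ] y [ 1.     0.03  -0.005] F [ 0.5 -1.7  0.2]
-- [ 0.6359 -0.0094  0.2293] dist/row 32.0mm 0.1deg
[0,0.002,0,0.032,-0.1,0,0],[0,0.003,0.001,0.032,0,0,-0.1],[0,0.002,0,0.032,-0.1,-0.1,0],[0,0.003,0,0.032,0,0,-0.1],[0,0.002,0,0.032,-0.1,0,0],
```

>>> play_rows(
  rows=[
    [0, 0.002, 0.001, 0.032, -0.1, 0, 0],
    [0, 0.003, 0, 0.032, 0, 0, -0.1],
    [0, 0.002, 0, 0.032, -0.1, 0, 0],
    [0, 0.003, 0, 0.032, 0, 0, -0.1],
    [0, 0.002, 0, 0.032, 0, 0, 0],
    [0, 0, 0, 0, 0, 0, 0],
  ],
)

```text
clock: 19.2
tool_pos: [0.6348, -0.0106, 0.227]
eef_rot: [0.696, 0.718, -0.002, -0.003]
contact_force: [-1.1, -0.0, 0.6]
opening: 0.001
finger_force: 0.0
```

>>> play_rows(
  rows=[
    [0, 0.012, 0, 0, 0, 0, 0],
    [0, 0.012, 0, 0, 0, 0, 0],
    [0, 0.01, 0, 0, 0, 0, 0],
    [0, 0.012, 0, 0, 0, 0, 0],
    [0, 0.012, 0, 0, 0, 0, 0],
    [0, 0.012, 0, 0, 0, 0, 0],
    [0, 0.012, 0, 0, 0, 0, 0],
    [0, 0.01, 0, 0, 0, 0, 0],
  ],
)

```text
clock: 20.2
tool_pos: [0.6339, 0.0854, 0.2311]
eef_rot: [0.695, 0.719, 0.002, 0.0]
contact_force: [-0.2, -1.1, 0.7]
opening: 0.005
finger_force: 0.2
```

>>> play_rows(
  rows=[
    [0, 0.007, 0, 0, 0, 0, 0],
    [0, 0.005, 0, 0, 0, 0, 0],
    [0, 0.004, 0, 0, 0, 0, 0],
    [0, 0.003, 0, 0, 0, 0, 0],
    [0, 0.002, 0, 0, 0, 0, 0],
    [0, 0.002, 0, 0, 0, 0, 0],
    [0, 0.001, 0, 0, 0, 0, 0],
    [0, 0.001, 0, 0, 0, 0, 0],
  ],
)

```text
clock: 21.2
tool_pos: [0.6332, 0.1091, 0.2312]
eef_rot: [0.695, 0.719, 0.001, 0.001]
contact_force: [-0.0, -0.8, 0.5]
opening: 0.008
finger_force: 0.6
```

```bash
python3 - <<'E'
from h import *
rep();print((pose()[0]-STOP)@UY+.25,(pose()[0]-STOP)@UX)
E
```

```text
q [ 0.02  0.98 -0.5   1.62  0.65  0.72 -0.76] op 0.008 grasp [0.6336 0.1093 0.0839] z [ 0.003  0.001 -1.   ] y [0.999 0.035 0.003] F [-0.  -0.8  0.5]
0.06356458885538085 0.0013516447084546605
```

>>> play_rows(
  rows=[
    [0, 0.001, 0, 0, 0, 0, 0],
    [0, 0.001, 0, 0, 0, 0, 0],
    [0, 0.001, 0, 0, 0, 0, 0],
    [0, 0, 0, 0, 0, 0, 0],
  ],
)

```text
clock: 21.7
tool_pos: [0.6333, 0.1098, 0.2312]
eef_rot: [0.695, 0.719, -0.0, 0.002]
contact_force: [-0.8, -6.3, 3.3]
opening: 0.0
finger_force: 3.3
```

>>> play_rows(
  rows=[
    [0, 0.001, 0, 0, 0, 0, 0],
    [0, 0.001, 0, 0, 0, 0, 0],
    [0, 0, 0, 0, 0, 0, 0],
  ],
)

```text
clock: 22.08
tool_pos: [0.6333, 0.1102, 0.2311]
eef_rot: [0.696, 0.718, -0.002, 0.003]
contact_force: [0.2, -9.7, 4.7]
opening: 0.008
finger_force: 4.9
```

Carton 2 is against the stop. It lies with its cap away, so I'll grasp it with the tool turned 180°. To free space first, I'll shift carton 1 along the board with a top-down grasp.

```bash
python3 - <<'E'
from h import *
cap=ray("top",(195+349/4-.4,150+432/4-.4),.103); print("cap",cap)
C=np.array([cap[0],cap[1],0])
print((C-B)@[-np.sin(BY),np.cos(BY),0])
s=plan([(lane(.045,.037),rot(),2,0),(lane(.045,.16),rot(),4,70),(C+[0,0,.19],rot(0,BY),5,100)])
s=plan([(C+[0,0,.076],rot(0,BY),5,100)],s)
E
```

```text
cap [0.42883601 0.08078046 0.103     ]
-0.009099571446584513
-- [0.6325 0.0905 0.2303] dist/row 9.8mm 0.2deg
[0,-0.01,-0.001,0,0,0.2,-0.1],[0,-0.01,0,0.001,0.1,0.2,0],
-- [0.6325 0.0905 0.3533] dist/row 30.8mm 0.0deg
[70,0,0,-0.031,0,0,0],[70,0,0,-0.031,0,0,0],[70,0,0,-0.03,0,0,0],[70,0,0,-0.031,0,0,0],
-- [0.4288 0.0808 0.3373] dist/row 41.0mm 0.0deg
[100,0,-0.041,0.003,0,0,0],[100,-0.001,-0.041,0.003,0,0,0],[100,0,-0.041,0.004,0,0,0.1],[100,-0.001,-0.04,0.003,0,0,0],[100,-0.001,-0.041,0.003,0,0,0],
-- [0.4288 0.0808 0.2233] dist/row 22.8mm 0.0deg
[100,0,0,0.023,0,0,0],[100,0,0,0.023,0,0,0],[100,0,0,0.022,0,0,0],[100,0,0,0.023,0,0,0],[100,0,0,0.023,0,0,0],
```

>>> play_rows(
  rows=[
    [0, -0.013, -0.001, 0, 0, 0, 0],
    [0, -0.011, 0, 0, 0, 0.2, 0],
    [70, 0, 0, -0.031, 0, 0, 0],
    [70, 0, 0, -0.031, 0, 0, 0],
    [70, 0, 0, -0.03, 0, 0, 0],
    [70, 0, 0, -0.031, 0, 0, 0],
  ],
)

```text
clock: 22.82
tool_pos: [0.6324, 0.0897, 0.355]
eef_rot: [0.695, 0.719, 0.003, -0.001]
contact_force: [-0.2, 0.2, -0.7]
opening: 0.436
finger_force: 0.0
```

>>> play_rows(
  rows=[
    [100, 0, -0.041, 0.003, 0, 0, 0],
    [100, -0.001, -0.041, 0.003, 0, 0, 0],
    [100, 0, -0.04, 0.004, 0, 0, 0],
    [100, -0.001, -0.04, 0.003, 0, 0, 0],
    [100, 0, -0.04, 0.003, 0, 0, 0],
    [100, 0, 0, 0, 0, 0, 0],
    [100, 0, 0, 0, 0, 0, 0],
  ],
)

```text
clock: 23.7
tool_pos: [0.4317, 0.0811, 0.3379]
eef_rot: [0.695, 0.719, 0.004, -0.001]
contact_force: [0.4, 1.1, -0.7]
opening: 1.0
finger_force: 0.0
```

```bash
python3 - <<'E'
from h import *
rep()
pz=pose(); im=cams.snapshot("wrist");cv2.imwrite("pics/w3.png",im[:,:,::-1])
C=np.array([.4295,.0835,.0])
print(proj("wrist",[C+[0,0,.103]]+[C+[a*.031,c*.031,.094] for a in(-1,1) for c in(-1,1)],pz).round())
s=plan([(C+[0,0,.076],rot(0,BY),5,100)])
E
```

```text
q [ 0.06  0.62 -0.54  2.17  0.65  0.51 -0.94] op 1.0 grasp [0.4324 0.0821 0.1906] z [ 0.004  0.007 -1.   ] y [0.999 0.035 0.005] F [ 0.4  1.1 -0.7]
[[311. 252.]
 [263. 290.]
 [263. 199.]
 [356. 293.]
 [362. 202.]]
-- [0.4295 0.0835 0.2233] dist/row 22.9mm 0.1deg
[100,0,-0.001,0.023,0.1,-0.1,0],[100,0.001,0,0.023,0,-0.1,0.1],[100,0,-0.001,0.023,0.1,0,0],[100,0.001,0,0.023,0,-0.1,0],[100,0,-0.001,0.022,0.1,-0.1,0.1],
```

View pics/w3.png

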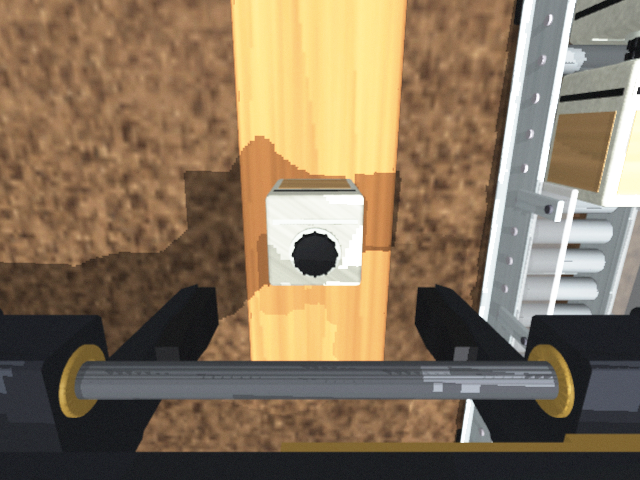

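Carton 1's cap is at (314,255), within 3 px of the prediction. I'll grip it top-down, shift it 122 mm along the board and set it down.

>>> play_rows(
  rows=[
    [100, 0, -0.001, 0.023, 0, -0.1, 0],
    [100, 0, 0, 0.023, 0, 0, 0],
    [100, 0.001, 0, 0.023, 0, 0, 0],
    [100, 0, 0, 0.023, 0, 0, 0],
    [100, 0, 0, 0.022, 0, 0, 0],
    [100, 0, 0, 0, 0, 0, 0],
  ],
)

```text
clock: 24.5
tool_pos: [0.4308, 0.0826, 0.2223]
eef_rot: [0.694, 0.72, 0.002, -0.0]
contact_force: [-0.0, -0.0, 0.4]
opening: 0.997
finger_force: 0.0
```

>>> play_rows(
  rows=[
    [60, 0, 0, 0, 0, 0, 0],
    [40, 0, 0, 0, 0, 0, 0],
    [40, 0, 0, 0, 0, 0, 0],
    [40, 0, 0, 0, 0, 0, 0],
    [40, 0, 0, -0.012, 0, 0, 0],
    [40, 0, 0, -0.008, 0, 0, 0],
    [40, 0, 0, 0, 0, 0, 0],
  ],
)

```text
clock: 25.38
tool_pos: [0.4299, 0.0818, 0.2438]
eef_rot: [0.695, 0.719, 0.002, -0.0]
contact_force: [0.3, -0.3, -3.4]
opening: 0.701
finger_force: 35.0
```

>>> play_rows(
  rows=[
    [40, 0.01, 0, 0, 0, 0, 0],
    [40, 0.018, 0, 0, 0, 0, 0],
    [40, 0.021, 0, 0, 0, 0, 0],
    [40, 0.021, 0, 0, 0, 0, 0],
    [40, 0.021, 0, 0, 0, 0, 0],
    [40, 0.018, 0, 0, 0, 0, 0],
    [40, 0.013, 0, 0, 0, 0, 0],
    [40, 0, 0, 0, 0, 0, 0],
  ],
)

```text
clock: 26.38
tool_pos: [0.4257, 0.205, 0.244]
eef_rot: [0.694, 0.72, 0.003, -0.0]
contact_force: [0.4, -0.8, -4.1]
opening: 0.702
finger_force: 35.0
```

>>> play_rows(
  rows=[
    [40, 0, 0, 0.008, 0, 0, 0],
    [40, 0, 0, 0.006, 0, 0, 0],
    [40, 0, 0, 0.003, 0, 0, 0],
    [40, 0, 0, 0.001, 0, 0, 0],
    [40, 0, 0, 0, 0, 0, 0],
  ],
)

```text
clock: 27.0
tool_pos: [0.4258, 0.204, 0.226]
eef_rot: [0.695, 0.719, 0.002, -0.0]
contact_force: [1.0, -0.0, -3.8]
opening: 0.701
finger_force: 35.0
```

```bash
python3 - <<'E'
from h import *
rep()
E
```

```text
q [-0.39  0.84 -0.25  2.15  0.83  0.25 -1.34] op 0.701 grasp [0.4262 0.2045 0.0787] z [ 0.003  0.003 -1.   ] y [0.999 0.035 0.003] F [ 1.  -0.  -3.8]
```

>>> play_rows(
  rows=[
    [40, 0, 0, 0.001, 0, 0, 0],
    [40, 0, 0, 0.001, 0, 0, 0],
    [40, 0, 0, 0, 0, 0, 0],
  ],
)

```text
clock: 27.38
tool_pos: [0.4258, 0.204, 0.2242]
eef_rot: [0.695, 0.719, 0.002, -0.0]
contact_force: [-0.3, -0.4, 0.1]
opening: 0.697
finger_force: 35.0
```

>>> play_rows(
  rows=[
    [40, 0, 0, 0.001, 0, 0, 0],
    [40, 0, 0, 0, 0, 0, 0],
  ],
)

```text
clock: 27.62
tool_pos: [0.4256, 0.204, 0.2242]
eef_rot: [0.695, 0.719, 0.003, 0.0]
contact_force: [-3.0, -0.8, 14.3]
opening: 0.702
finger_force: 35.0
```

>>> play_rows(
  rows=[
    [75, 0, 0, 0, 0, 0, 0],
    [100, 0, 0, 0, 0, 0, 0],
    [100, 0, 0, 0, 0, 0, 0],
    [100, 0, 0, -0.03, 0, 0, 0],
    [100, 0, 0, -0.04, 0, 0, 0],
    [100, 0, 0, -0.05, 0, 0, 0],
    [100, 0, 0, -0.02, 0, 0, 0],
  ],
)

```text
clock: 28.5
tool_pos: [0.4257, 0.2038, 0.3653]
eef_rot: [0.695, 0.719, 0.004, 0.0]
contact_force: [-0.4, 0.8, -0.6]
opening: 0.997
finger_force: 0.0
```

```bash
python3 - <<'E'
from h import *
rep()
Z=lambda a:Ro.from_rotvec([0,0,np.radians(a)])
s=plan([(lane(.19,.18),rot()*Z(90),9,100),(lane(.203,.16),rot(-15)*Z(180),10,100)])
E
```

```text
q [-0.17  0.61 -0.59  2.05  0.56  0.64 -1.1 ] op 0.997 grasp [0.4265 0.2046 0.218 ] z [ 0.005  0.006 -1.   ] y [0.999 0.034 0.006] F [-0.4  0.8 -0.6]
-- [0.6275 0.2354 0.3733] dist/row 22.7mm 10.0deg
[100,0.003,0.023,-0.001,0,-0.1,10],[100,0.006,0.021,-0.001,0,0,10],[100,0.011,0.02,0,0,-0.1,10],[100,0.013,0.019,-0.001,0,0,10],[100,0.017,0.015,-0.001,0,-0.1,10],[100,0.019,0.013,-0.001,0,0,10],[100,0.021,0.008,0,0,-0.1,10],[100,0.022,0.006,-0.001,0,-0.1,10]
[100,0.023,0.001,-0.001,0,0,10],
-- [0.6284 0.2103 0.3483] dist/row 3.5mm 9.1deg
[100,0,0.003,0.002,1.2,-1.2,8.9],[100,0,0.002,0.003,1.2,-1.2,9],[100,0.001,0.002,0.002,1.1,-1.1,8.9],[100,0.001,0.003,0.003,1.2,-1.2,9],[100,0.002,0.002,0.002,1.2,-1.2,8.9],[100,0.002,0.002,0.002,1.2,-1.2,9],[100,0.002,0.001,0.002,1.2,-1.2,8.9],[100,0.003,0.002,0.002,1.1,-1.1,9]
[100,0.003,0.001,0.002,1.2,-1.2,8.9],[100,0.003,0,0.002,1.2,-1.2,9],
```

>>> play_rows(
  rows=[
    [100, 0.003, 0.023, -0.001, 0, 0, 10],
    [100, 0.006, 0.021, -0.001, 0, 0, 10],
    [100, 0.011, 0.02, 0, 0, 0, 10],
    [100, 0.013, 0.019, -0.001, 0, 0, 10],
    [100, 0.017, 0.015, -0.001, 0, -0.1, 10],
    [100, 0.019, 0.013, -0.001, 0, 0, 10],
    [100, 0.021, 0.008, 0, 0, -0.1, 10],
    [100, 0.022, 0.006, -0.001, 0, -0.1, 10],
  ],
)

```text
clock: 29.5
tool_pos: [0.6054, 0.2316, 0.369]
eef_rot: [0.995, 0.102, -0.001, -0.0]
contact_force: [0.0, 0.4, -0.6]
opening: 1.0
finger_force: 0.0
```

>>> play_rows(
  rows=[
    [100, 0.023, 0.001, -0.001, 0, 0, 10],
    [100, 0, 0.003, 0.002, 1.2, -1.2, 8.9],
    [100, 0, 0.002, 0.003, 1.2, -1.2, 9],
    [100, 0.001, 0.002, 0.002, 1.1, -1.1, 8.9],
    [100, 0.001, 0.003, 0.003, 1.2, -1.2, 9],
    [100, 0.002, 0.002, 0.002, 1.2, -1.2, 8.9],
    [100, 0.002, 0.002, 0.002, 1.2, -1.2, 9],
    [100, 0.002, 0.001, 0.002, 1.2, -1.2, 8.9],
  ],
)

```text
clock: 30.5
tool_pos: [0.6279, 0.2177, 0.3525]
eef_rot: [0.857, -0.506, -0.072, -0.068]
contact_force: [-1.2, 0.4, -0.8]
opening: 0.996
finger_force: 0.0
```

>>> play_rows(
  rows=[
    [100, 0.003, 0.002, 0.002, 1.1, -1.1, 9],
    [100, 0.003, 0.001, 0.002, 1.2, -1.2, 8.9],
    [100, 0.003, 0, 0.002, 1.2, -1.2, 9],
    [100, 0, 0, 0, 0, 0, 0],
    [100, 0, 0, 0, 0, 0, 0],
  ],
)

```text
clock: 31.12
tool_pos: [0.6263, 0.2074, 0.344]
eef_rot: [0.715, -0.687, -0.096, -0.093]
contact_force: [0.0, 0.5, 0.3]
opening: 1.0
finger_force: 0.0
```

```bash
cat >> h.py <<'E'
Z=lambda a:Ro.from_rotvec([0,0,np.radians(a)])
E
python3 - <<'E'
from h import *
rep()
pz=pose(); im=cams.snapshot("wrist");cv2.imwrite("pics/w4.png",im[:,:,::-1])
print(proj("wrist",[lane(y,.062,x) for y in(.25,.17) for x in(-.031,.031)],pz).round().tolist())
s=plan([(lane(.203,.16),rot(-15)*Z(180),3,100),(lane(.203,.038),rot(-15)*Z(180),6,100)])
E
```

```text
q [-0.68  0.91  0.71  1.58 -1.    1.03 -2.65] op 1.0 grasp [0.6249 0.2464 0.202 ] z [-0.01   0.264 -0.964] y [-0.999 -0.039 -0.001] F [0.  0.5 0.3]
[[358.0, 276.0], [267.0, 276.0], [367.0, 165.0], [258.0, 164.0]]
-- [0.6284 0.2103 0.3483] dist/row 1.8mm 0.2deg
[100,-0.001,-0.001,-0.001,0,0.1,0.1],[100,-0.002,0,-0.001,0,0.1,0.1],[100,-0.001,-0.001,-0.001,0,0.2,0.1],
-- [0.6284 0.2103 0.2263] dist/row 20.3mm 0.0deg
[100,0.005,0,0.02,0,0,0],[100,0.006,0,0.019,0,0,0],[100,0.005,0,0.02,0,0,0],[100,0.005,0,0.02,0,0,0],[100,0.005,0,0.019,0,0,0],[100,0.006,0,0.02,0,0,0],
```

View pics/w4.png

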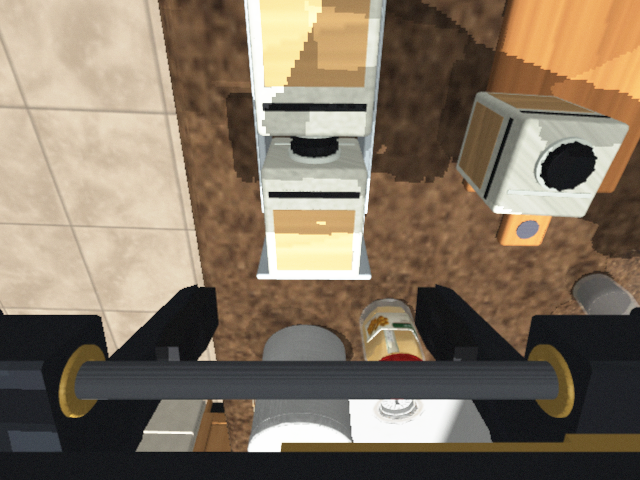

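The view shows carton 2's cap at (315,147) facing away and its flat end on the stop at row 276. Carton 1 stands on the board at (565,165). Joints 5 and 7 are at their limits in this turn direction, so I'll unwind and come the other way round.

```bash
python3 - <<'E'
from h import *
P=lane(.19,.20)
s=plan([(P,rot()*Z(180),2,100),(P,rot()*Z(90),9,100),(P,rot()*Z(0),9,100),(P,rot()*Z(-90),9,100),(P,rot()*Z(-179.9),9,100)])
E
```

```text
-- [0.6275 0.2354 0.3933] dist/row 28.3mm 7.7deg
[100,-0.02,-0.001,-0.02,0,7.7,0.2],[100,-0.017,-0.001,-0.022,0,7.7,0.1],
-- [0.6275 0.2354 0.3933] dist/row 0.1mm 10.0deg
[100,0,0,0,0,0,-10],[100,0,0,0,0,0,-10],[100,0,0,0,0,0,-10],[100,0,0,0,0,0,-10],[100,0,0,0,0,0,-10],[100,0,0,0,0,0,-10],[100,0,0,0,0,0,-10],[100,0,0,0,0,0,-10]
[100,0,0,0,0,0,-10],
-- [0.6275 0.2354 0.3933] dist/row 0.1mm 10.0deg
[100,0,0,0,0,0,-10],[100,0,0,0,0,0,-10],[100,0,0,0,0,0,-10],[100,0,0,0,0,0,-10],[100,0,0,0,0,0,-10],[100,0,0,0,0,0,-10],[100,0,0,0,0,0,-10],[100,0,0,0,0,0,-10]
[100,0,0,0,0,0,-10],
-- [0.6275 0.2354 0.3933] dist/row 0.1mm 10.0deg
[100,0,0,0,0,0,-10],[100,0,0,0,0,0,-10],[100,0,0,0,0,0,-10],[100,0,0,0,0,0,-10],[100,0,0,0,0,0,-10],[100,0,0,0,0,0,-10],[100,0,0,0,0,0,-10],[100,0,0,0,0,0,-10]
[100,0,0,0,0,0,-10],
-- [0.6275 0.2354 0.3933] dist/row 0.1mm 10.0deg
[100,0,0,0,0,0,-10],[100,0,0,0,0,0,-10],[100,0,0,0,0,0,-10],[100,0,0,0,0,0,-9.9],[100,0,0,0,0,0,-10],[100,0,0,0,0,0,-10],[100,0,0,0,0,0,-10],[100,0,0,0,0,0,-10]
[100,0,0,0,0,0,-10],
```

>>> play_rows(
  rows=[
    [100, -0.02, -0.001, -0.02, 0, 7.7, 0.2],
    [100, -0.017, -0.001, -0.022, 0, 7.7, 0.1],
    [100, 0, 0, 0, 0, 0, -10],
    [100, 0, 0, 0, 0, 0, -10],
    [100, 0, 0, 0, 0, 0, -10],
    [100, 0, 0, 0, 0, 0, -10],
    [100, 0, 0, 0, 0, 0, -10],
    [100, 0, 0, 0, 0, 0, -10],
  ],
)

```text
clock: 32.17
tool_pos: [0.6173, 0.2165, 0.3914]
eef_rot: [0.974, -0.228, 0.002, -0.004]
contact_force: [-0.4, 0.4, -0.4]
opening: 0.998
finger_force: 0.0
```

>>> play_rows(
  rows=[
    [100, 0, 0, 0, 0, 0, -10],
    [100, 0, 0, 0, 0, 0, -10],
    [100, 0, 0, 0, 0, 0, -10],
    [100, 0, 0, 0, 0, 0, -10],
    [100, 0, 0, 0, 0, 0, -10],
    [100, 0, 0, 0, 0, 0, -10],
    [100, 0, 0, 0, 0, 0, -10],
    [100, 0, 0, 0, 0, 0, -10],
  ],
)

```text
clock: 33.17
tool_pos: [0.6172, 0.2165, 0.3918]
eef_rot: [0.892, 0.451, 0.004, -0.001]
contact_force: [0.5, -0.3, 1.6]
opening: 0.997
finger_force: 0.0
```

>>> play_rows(
  rows=[
    [100, 0, 0, 0, 0, 0, -10],
    [100, 0, 0, 0, 0, 0, -10],
    [100, 0, 0, 0, 0, 0, -10],
    [100, 0, 0, 0, 0, 0, -10],
    [100, 0, 0, 0, 0, 0, -10],
    [100, 0, 0, 0, 0, 0, -10],
    [100, 0, 0, 0, 0, 0, -10],
    [100, 0, 0, 0, 0, 0, -10],
  ],
)

```text
clock: 34.17
tool_pos: [0.6171, 0.2165, 0.3922]
eef_rot: [0.394, 0.919, 0.004, 0.002]
contact_force: [-1.1, 0.6, -0.0]
opening: 1.0
finger_force: 0.0
```

>>> play_rows(
  rows=[
    [100, 0, 0, 0, 0, 0, -10],
    [100, 0, 0, 0, 0, 0, -10],
    [100, 0, 0, 0, 0, 0, -10],
    [100, 0, 0, 0, 0, 0, -10],
    [100, 0, 0, 0, 0, 0, -10],
    [100, 0, 0, 0, 0, 0, -10],
    [100, 0, 0, 0, 0, 0, -10],
    [100, 0, 0, 0, 0, 0, -10],
  ],
)

```text
clock: 35.17
tool_pos: [0.6171, 0.2163, 0.3925]
eef_rot: [-0.289, 0.957, 0.002, 0.004]
contact_force: [-0.4, -0.3, -0.0]
opening: 1.001
finger_force: 0.0
```

```bash
python3 - <<'E'
from h import *
rep()
P=lane(.203,.16)
s=plan([(P,rot(-15)*Z(-180),8,100)])
E
```

```text
q [-0.29  0.74 -0.22  1.49  0.18  0.92  1.59] op 1.001 grasp [0.6183 0.2172 0.2452] z [ 0.008  0.006 -1.   ] y [-0.553  0.833  0.001] F [-0.4 -0.3 -0. ]
-- [0.6284 0.2103 0.3483] dist/row 5.8mm 7.5deg
[100,-0.001,-0.001,0.006,-1,-1.6,-7.2],[100,0,-0.002,0.005,-1,-1.7,-7.3],[100,0,-0.002,0.006,-1,-1.6,-7.2],[100,0,-0.001,0.005,-0.9,-1.7,-7.3],[100,0.001,-0.002,0.005,-1,-1.6,-7.2],[100,0.001,-0.002,0.006,-1,-1.7,-7.3],[100,0.002,-0.001,0.005,-1,-1.6,-7.2],[100,0.002,-0.002,0.005,-1,-1.7,-7.3]
```

>>> play_rows(
  rows=[
    [100, -0.001, -0.001, 0.006, -1, -1.6, -7.2],
    [100, 0, -0.002, 0.005, -1, -1.7, -7.3],
    [100, 0, -0.002, 0.006, -1, -1.6, -7.2],
    [100, 0, -0.001, 0.005, -0.9, -1.7, -7.3],
    [100, 0.001, -0.002, 0.005, -1, -1.6, -7.2],
    [100, 0.001, -0.002, 0.006, -1, -1.7, -7.3],
    [100, 0.002, -0.001, 0.005, -1, -1.6, -7.2],
    [100, 0.002, -0.002, 0.005, -1, -1.7, -7.3],
  ],
)

```text
clock: 36.17
tool_pos: [0.6283, 0.2095, 0.3486]
eef_rot: [0.712, -0.69, -0.094, -0.091]
contact_force: [-0.1, 0.4, 0.1]
opening: 1.002
finger_force: 0.0
```

>>> play_rows(
  rows=[
    [100, 0, 0, 0, 0, 0, 0],
    [100, 0, 0, 0, 0, 0, 0],
  ],
)

```text
clock: 36.42
tool_pos: [0.6282, 0.2097, 0.3482]
eef_rot: [0.71, -0.692, -0.093, -0.09]
contact_force: [0.6, -0.2, 0.6]
opening: 0.997
finger_force: 0.0
```

```bash
python3 - <<'E'
from h import *
rep()
s=plan([(lane(.203,.06),rot(-15)*Z(180),7,100)])
s=plan([(lane(.203,.038),rot(-15)*Z(180),3,100)],s)
E
```

```text
q [-0.    0.86 -0.65  1.52  0.34  0.79  2.5 ] op 0.997 grasp [0.627  0.2476 0.2058] z [-0.008  0.257 -0.966] y [-1.    -0.027  0.001] F [ 0.6 -0.2  0.6]
-- [0.6284 0.2103 0.2483] dist/row 14.3mm 0.1deg
[100,0.004,0,0.014,0,0,-0.1],[100,0.003,0,0.014,0,0,0],[100,0.004,0,0.013,0,0,-0.1],[100,0.003,0,0.014,0,0,0],[100,0.004,0,0.014,0,-0.1,-0.1],[100,0.004,0,0.014,0,0,-0.1],[100,0.003,0,0.014,0,0,0],
-- [0.6284 0.2103 0.2263] dist/row 7.2mm 0.0deg
[100,0.002,0,0.007,0,0,0],[100,0.002,0,0.007,0,0,0],[100,0.002,0,0.007,0,0,0],
```

>>> play_rows(
  rows=[
    [100, 0.004, 0, 0.014, 0, 0, -0.1],
    [100, 0.003, 0, 0.014, 0, 0, 0],
    [100, 0.004, 0, 0.013, 0, 0, -0.1],
    [100, 0.003, 0, 0.014, 0, 0, 0],
    [100, 0.004, 0, 0.014, 0, -0.1, -0.1],
    [100, 0.004, 0, 0.014, 0, 0, -0.1],
    [100, 0.003, 0, 0.014, 0, 0, 0],
  ],
)

```text
clock: 37.3
tool_pos: [0.6279, 0.2103, 0.246]
eef_rot: [0.713, -0.689, -0.094, -0.09]
contact_force: [0.2, 0.2, -0.4]
opening: 0.999
finger_force: 0.0
```

```bash
python3 - <<'E'
from h import *
rep()
cams.snapshot("scene"); p,A,c=cam("scene")
for d in finder.spot_in("scene","carton_a"):
    w=A@d["at"]+c; print(round(d["score"],2),w.round(3),"lane y",((w-STOP)@UY+.25).round(3),"x",((w-STOP)@UX).round(3))
s=plan([(lane(.203,.038),rot(-15)*Z(180),3,100)])
E
```

```text
q [-0.03  0.99 -0.58  1.58  0.41  0.61  2.48] op 0.999 grasp [0.6264 0.2483 0.1037] z [-0.01   0.258 -0.966] y [-0.999 -0.036  0.   ] F [ 0.2  0.2 -0.4]
0.89 [0.595 0.273 0.105] lane y 0.229 x -0.031
0.79 [0.602 0.154 0.087] lane y 0.109 x -0.028
0.72 [0.451 0.232 0.075] lane y 0.193 x -0.176
0.64 [ 0.552 -0.266  0.033] lane y -0.308 x -0.093
-- [0.6284 0.2103 0.2263] dist/row 6.3mm 0.1deg
[100,0.002,0,0.006,0.1,0,0],[100,0.001,-0.001,0.006,0,-0.1,0.1],[100,0.002,0,0.006,0.1,0,0],
```

>>> play_rows(
  rows=[
    [100, 0.002, 0, 0.006, 0, 0, 0],
    [100, 0.001, 0, 0.006, 0, 0, 0],
    [100, 0.002, 0, 0.006, 0, 0, 0],
    [100, 0, 0, 0, 0, 0, 0],
  ],
)

```text
clock: 37.9
tool_pos: [0.6276, 0.2101, 0.2278]
eef_rot: [0.714, -0.688, -0.094, -0.09]
contact_force: [-0.1, 0.9, 0.2]
opening: 1.0
finger_force: 0.0
```

>>> play_rows(
  rows=[
    [60, 0, 0, 0, 0, 0, 0],
    [50, 0, 0, 0, 0, 0, 0],
    [40, 0, 0, 0, 0, 0, 0],
    [40, 0, 0, 0, 0, 0, 0],
    [40, 0, 0, 0, 0, 0, 0],
  ],
  grip_force=35,
)

```text
clock: 38.52
tool_pos: [0.6279, 0.2103, 0.2286]
eef_rot: [0.714, -0.688, -0.094, -0.09]
contact_force: [0.1, -0.5, 2.4]
opening: 0.703
finger_force: 35.0
```

```bash
python3 - <<'E'
from h import *
rep()
P=lane(.19,.21)
s=plan([(lane(.203,.18),rot(-15)*Z(180),6,40)])
s=plan([(b(-.03,.25),rot(-7,BY)*Z(90),9,40),(b(-.03,.25),rot(0,BY),9,40)],s)
E
```

```text
q [-0.04  1.01 -0.57  1.58  0.42  0.58  2.48] op 0.703 grasp [0.6265 0.2483 0.0863] z [-0.009  0.258 -0.966] y [-0.999 -0.036 -0.   ] F [ 0.1 -0.5  2.4]
-- [0.6284 0.2103 0.3683] dist/row 23.3mm 0.0deg
[40,-0.006,0,-0.022,0,0,0],[40,-0.006,0,-0.023,0,0,0],[40,-0.006,0,-0.022,0,0,0.1],[40,-0.006,0,-0.023,0,0,0],[40,-0.006,0,-0.022,0,0,0],[40,-0.006,0,-0.023,0,0,0],
-- [0.434  0.0421 0.4102] dist/row 28.9mm 10.0deg
[40,0.016,0.022,-0.009,-0.7,0.7,-10],[40,0.012,0.025,-0.009,-0.7,0.7,-9.9],[40,0.008,0.027,-0.008,-0.7,0.7,-10],[40,0.003,0.027,-0.008,-0.7,0.7,-10],[40,-0.001,0.028,-0.007,-0.7,0.7,-9.9],[40,-0.007,0.027,-0.007,-0.7,0.7,-10],[40,-0.011,0.026,-0.007,-0.6,0.7,-10],[40,-0.015,0.024,-0.007,-0.7,0.7,-9.9]
[40,-0.019,0.021,-0.007,-0.7,0.7,-10],
-- [0.4334 0.06   0.4113] dist/row 2.0mm 10.0deg
[40,0,-0.002,0,-0.6,-0.6,-10],[40,0,-0.002,0,-0.6,-0.6,-10],[40,0.001,-0.002,0,-0.6,-0.6,-10],[40,0.001,-0.002,0,-0.6,-0.7,-9.9],[40,0.001,-0.001,0,-0.7,-0.6,-10],[40,0.002,-0.001,0,-0.6,-0.6,-10],[40,0.002,-0.001,0,-0.6,-0.6,-10],[40,0.002,-0.001,0,-0.6,-0.6,-10]
[40,0.002,0,0,-0.6,-0.6,-10],
```

```bash
python3 - <<'E'
from h import *
s=plan([(lane(.203,.18),rot(-15)*Z(180),6,40)])
s=plan([(b(0,.25),rot(-7,BY)*Z(-90),9,40),(b(0,.25),rot(0,BY),9,40)],s)
E
```

```text
-- [0.6284 0.2103 0.3683] dist/row 23.3mm 0.0deg
[40,-0.006,0,-0.022,0,0,0],[40,-0.006,0,-0.023,0,0,0],[40,-0.006,0,-0.022,0,0,0.1],[40,-0.006,0,-0.023,0,0,0],[40,-0.006,0,-0.022,0,0,0],[40,-0.006,0,-0.023,0,0,0],
-- [0.4331 0.0721 0.4102] dist/row 26.9mm 10.0deg
[40,0.013,0.022,-0.008,0.7,0.7,10],[40,0.017,0.02,-0.009,0.7,0.7,10],[40,0.019,0.016,-0.008,0.7,0.7,10],[40,0.023,0.012,-0.008,0.7,0.7,10],[40,0.024,0.008,-0.008,0.7,0.7,10],[40,0.026,0.004,-0.008,0.7,0.7,10],[40,0.026,-0.001,-0.008,0.7,0.6,10],[40,0.025,-0.005,-0.007,0.7,0.7,10]
[40,0.024,-0.01,-0.007,0.7,0.7,10],
-- [0.4325 0.09   0.4113] dist/row 2.0mm 10.0deg
[40,0,0.002,0,0.6,-0.6,10],[40,0,0.002,0,0.6,-0.6,10],[40,0.001,0.002,0,0.6,-0.6,10],[40,0.001,0.001,0,0.6,-0.6,9.9],[40,0.001,0.002,0,0.6,-0.7,10],[40,0.002,0.001,0,0.7,-0.6,10],[40,0.002,0.001,0,0.6,-0.6,10],[40,0.002,0.001,0,0.6,-0.6,10]
[40,0.002,0,0,0.6,-0.6,10],
```

>>> play_rows(
  rows=[
    [40, -0.006, 0, -0.022, 0, 0, 0],
    [40, -0.006, 0, -0.023, 0, 0, 0],
    [40, -0.006, 0, -0.022, 0, 0, 0],
    [40, -0.006, 0, -0.023, 0, 0, 0],
    [40, -0.006, 0, -0.022, 0, 0, 0],
    [40, -0.006, 0, -0.023, 0, 0, 0],
    [40, 0, 0, 0, 0, 0, 0],
  ],
)

```text
clock: 39.4
tool_pos: [0.6282, 0.2107, 0.371]
eef_rot: [0.714, -0.688, -0.093, -0.092]
contact_force: [-0.4, 0.7, -2.5]
opening: 0.699
finger_force: 35.0
```

>>> play_rows(
  rows=[
    [40, 0.013, 0.022, -0.008, 0.7, 0.7, 10],
    [40, 0.017, 0.02, -0.009, 0.7, 0.7, 10],
    [40, 0.019, 0.016, -0.008, 0.7, 0.7, 10],
    [40, 0.023, 0.012, -0.008, 0.7, 0.7, 10],
    [40, 0.024, 0.008, -0.008, 0.7, 0.7, 10],
    [40, 0.026, 0.004, -0.008, 0.7, 0.7, 10],
    [40, 0.026, -0.001, -0.008, 0.7, 0.6, 10],
    [40, 0.025, -0.005, -0.007, 0.7, 0.7, 10],
  ],
)

```text
clock: 40.4
tool_pos: [0.4537, 0.0867, 0.4052]
eef_rot: [-0.1, 0.993, 0.067, 0.01]
contact_force: [0.4, 1.0, -1.8]
opening: 0.697
finger_force: 35.0
```

>>> play_rows(
  rows=[
    [40, 0.024, -0.01, -0.007, 0.7, 0.7, 10],
    [40, 0, 0.002, 0, 0.6, -0.6, 10],
    [40, 0, 0.002, 0, 0.6, -0.6, 10],
    [40, 0.001, 0.002, 0, 0.6, -0.6, 10],
    [40, 0.001, 0.001, 0, 0.6, -0.6, 10],
    [40, 0.001, 0.002, 0, 0.6, -0.7, 10],
    [40, 0.002, 0.001, 0, 0.7, -0.6, 10],
    [40, 0.002, 0.001, 0, 0.6, -0.6, 10],
  ],
)

```text
clock: 41.4
tool_pos: [0.432, 0.0861, 0.411]
eef_rot: [0.563, 0.826, 0.014, -0.0]
contact_force: [-0.5, 0.6, -2.1]
opening: 0.702
finger_force: 35.0
```

>>> play_rows(
  rows=[
    [40, 0.002, 0.001, 0, 0.6, -0.6, 10],
    [40, 0.002, 0, 0, 0.6, -0.6, 10],
    [40, 0, 0, 0, 0, 0, 0],
  ],
)

```text
clock: 41.78
tool_pos: [0.432, 0.0906, 0.411]
eef_rot: [0.695, 0.719, -0.0, 0.0]
contact_force: [-0.5, -0.8, -3.5]
opening: 0.701
finger_force: 35.0
```

```bash
python3 - <<'E'
from h import *
rep()
s=plan([(b(-.014,.17),rot(-75,BY),8,40)])
E
```

```text
q [-0.59  0.48  0.42  2.1  -0.33  0.62  0.1 ] op 0.701 grasp [0.4319 0.0905 0.2637] z [-0.001 -0.001 -1.   ] y [ 0.999  0.034 -0.001] F [-0.5 -0.8 -3.5]
-- [ 0.4374 -0.0662  0.2221] dist/row 30.7mm 9.4deg
[40,-0.02,0,0.024,0,9.4,0],[40,-0.023,0,0.02,0,9.4,0],[40,-0.026,0,0.016,0,9.3,0],[40,-0.028,0,0.012,-0.1,9.4,0],[40,-0.03,0,0.006,0,9.4,0],[40,-0.031,0,0.002,0,9.4,0.1],[40,-0.03,0,-0.003,0,9.4,0],[40,-0.03,0,-0.008,0,9.3,0]
```

>>> play_rows(
  rows=[
    [40, -0.02, 0, 0.024, 0, 9.4, 0],
    [40, -0.023, 0, 0.02, 0, 9.4, 0],
    [40, -0.026, 0, 0.016, 0, 9.4, 0],
    [40, -0.028, 0, 0.012, 0, 9.4, 0],
    [40, -0.03, 0, 0.006, 0, 9.4, 0],
    [40, -0.031, 0, 0.002, 0, 9.4, 0],
    [40, -0.03, 0, -0.003, 0, 9.3, 0],
    [40, -0.03, 0, -0.008, 0, 9.3, 0],
  ],
)

```text
clock: 42.78
tool_pos: [0.4374, -0.0689, 0.2282]
eef_rot: [0.558, 0.576, 0.417, -0.429]
contact_force: [-0.1, 1.1, -1.7]
opening: 0.704
finger_force: 35.0
```

>>> play_rows(
  rows=[
    [40, 0, 0, 0, 0, 0, 0],
    [40, 0, 0, 0, 0, 0, 0],
  ],
)

```text
clock: 43.02
tool_pos: [0.4372, -0.0661, 0.2304]
eef_rot: [0.558, 0.577, 0.414, -0.429]
contact_force: [0.6, 0.2, -1.6]
opening: 0.699
finger_force: 35.0
```

```bash
python3 - <<'E'
from h import *
rep()
s=plan([(b(-.014,.17),rot(-75,BY),8,40)])
E
```

```text
q [ 0.73  1.13 -0.61  2.06 -0.9   0.83  1.2 ] op 0.699 grasp [0.4323 0.0749 0.1878] z [-0.033  0.957 -0.289] y [ 0.999  0.034 -0.001] F [ 0.6  0.2 -1.6]
-- [ 0.4374 -0.0662  0.2221] dist/row 1.0mm 0.2deg
[40,-0.001,0,0,0,0.2,0],[40,-0.001,0,0.001,0,0.3,0],[40,-0.001,0,0,-0.1,0.2,0],[40,-0.001,0,0,0,0.2,0],[40,-0.001,0,0,0,0.2,0],[40,-0.001,0,0.001,0,0.3,0],[40,-0.001,0,0,0,0.2,0],[40,-0.001,0,0,-0.1,0.2,0]
```

```bash
python3 - <<'E'
from h import *
s=plan([(b(-.014,.054),rot(-75,BY),8,40)])
E
```

```text
-- [ 0.4374 -0.0662  0.1061] dist/row 15.5mm 0.2deg
[40,-0.015,0,0.004,0,0.2,0],[40,-0.015,0,0.005,0,0.3,0],[40,-0.015,0,0.004,-0.1,0.2,0],[40,-0.015,0,0.005,0,0.2,0],[40,-0.015,0,0.004,0,0.2,0],[40,-0.015,0,0.004,0,0.3,0],[40,-0.015,0,0.004,0,0.2,0],[40,-0.015,0,0.004,-0.1,0.2,0]
```

>>> play_rows(
  rows=[
    [40, -0.015, 0, 0.004, 0, 0.2, 0],
    [40, -0.015, 0, 0.005, 0, 0.3, 0],
    [40, -0.015, 0, 0.004, 0, 0.2, 0],
    [40, -0.015, 0, 0.005, 0, 0.2, 0],
    [40, -0.015, 0, 0.004, 0, 0.2, 0],
    [40, -0.012, 0, 0.004, 0, 0.3, 0],
    [40, -0.01, 0, 0.003, 0, 0.2, 0],
    [40, 0, 0, 0, 0, 0, 0],
  ],
)

```text
clock: 44.02
tool_pos: [0.4366, -0.0658, 0.1272]
eef_rot: [0.553, 0.569, 0.422, -0.438]
contact_force: [0.8, -0.5, -2.1]
opening: 0.703
finger_force: 35.0
```

```bash
python3 - <<'E'
from h import *
rep()
s=plan([(b(-.014,.053),rot(-75,BY),4,40)])
E
```

```text
q [ 0.73  1.35 -0.57  1.98 -0.86  0.78  1.3 ] op 0.703 grasp [0.4318 0.0763 0.0889] z [-0.032  0.965 -0.26 ] y [ 0.999  0.033 -0.004] F [ 0.8 -0.5 -2.1]
-- [ 0.4374 -0.0662  0.1051] dist/row 5.5mm 0.1deg
[40,-0.005,0,0.001,0,0,-0.1],[40,-0.006,0,0.002,-0.1,0,0],[40,-0.005,0.001,0.001,0,0.1,-0.1],[40,-0.005,0,0.001,0,0,0],
```

>>> play_rows(
  rows=[
    [40, -0.006, 0, 0.002, 0, 0, 0],
    [40, -0.006, 0, 0.002, 0, 0, 0],
    [40, -0.005, 0, 0.001, 0, 0, 0],
    [40, -0.004, 0, 0.001, 0, 0, 0],
    [40, -0.001, 0, 0, 0, 0, 0],
    [40, 0, 0, 0, 0, 0, 0],
  ],
)

```text
clock: 44.78
tool_pos: [0.4366, -0.0657, 0.1052]
eef_rot: [0.553, 0.57, 0.422, -0.438]
contact_force: [-0.3, 0.4, -1.9]
opening: 0.702
finger_force: 35.0
```

>>> play_rows(
  rows=[
    [40, -0.001, 0, 0, 0, 0, 0],
    [40, -0.001, 0, 0, 0, 0, 0],
    [40, 0, 0, 0, 0, 0, 0],
  ],
)

```text
clock: 45.15
tool_pos: [0.4367, -0.0663, 0.1032]
eef_rot: [0.553, 0.57, 0.422, -0.438]
contact_force: [0.6, 0.9, -3.0]
opening: 0.704
finger_force: 35.0
```

>>> play_rows(
  rows=[
    [40, -0.001, 0, 0, 0, 0, 0],
    [40, 0, 0, 0, 0, 0, 0],
  ],
)

```text
clock: 45.4
tool_pos: [0.4367, -0.0666, 0.1022]
eef_rot: [0.553, 0.57, 0.422, -0.438]
contact_force: [0.3, -0.4, -1.6]
opening: 0.699
finger_force: 35.0
```

>>> play_rows(
  rows=[
    [40, -0.001, 0, 0, 0, 0, 0],
    [40, 0, 0, 0, 0, 0, 0],
  ],
)

```text
clock: 45.65
tool_pos: [0.4367, -0.0666, 0.1018]
eef_rot: [0.552, 0.57, 0.422, -0.438]
contact_force: [-1.5, -0.9, 1.5]
opening: 0.698
finger_force: 35.0
```

>>> play_rows(
  rows=[
    [75, 0, 0, 0, 0, 0, 0],
    [90, 0, 0, 0, 0, 0, 0],
    [90, 0, 0, 0, 0, 0, 0],
    [90, 0, 0, -0.03, 0, 0, 0],
    [90, 0, 0, -0.04, 0, 0, 0],
    [90, 0, 0, -0.04, 0, 0, 0],
    [90, 0.03, 0, -0.03, 0, 0, 0],
    [90, 0.05, 0, 0, 0, 0, 0],
  ],
)

```text
clock: 46.65
tool_pos: [0.4408, -0.1835, 0.2149]
eef_rot: [0.555, 0.569, 0.422, -0.436]
contact_force: [-0.3, 1.1, -0.1]
opening: 0.903
finger_force: 0.0
```

```bash
python3 - <<'E'
from h import *
rep()
im=cams.snapshot("top");cv2.imwrite("pics/t5.png",cv2.resize(im[150:300,195:395,::-1],None,fx=4,fy=4,interpolation=cv2.INTER_CUBIC))
s=plan([(lane(.03,.20),rot(),10,0)])
E
```

```text
q [ 0.83  1.15 -0.45  1.86 -0.72  1.12  1.13] op 0.903 grasp [ 0.4367 -0.0414  0.1761] z [-0.028  0.964 -0.263] y [ 1.     0.028 -0.004] F [-0.3  1.1 -0.1]
-- [0.633  0.0755 0.3933] dist/row 36.2mm 7.5deg
[0,0.023,0.02,0.02,0,-7.5,0],[0,0.025,0.02,0.016,0,-7.5,0],[0,0.027,0.02,0.013,0,-7.5,0],[0,0.029,0.02,0.009,0,-7.5,0],[0,0.03,0.02,0.006,0,-7.5,0],[0,0.03,0.02,0.001,0,-7.5,0],[0,0.03,0.02,-0.002,0.1,-7.6,0],[0,0.03,0.02,-0.007,0,-7.5,0.1]
[0,0.028,0.02,-0.01,0,-7.5,0],[0,0.027,0.02,-0.014,0,-7.5,0],
```

View pics/t5.png

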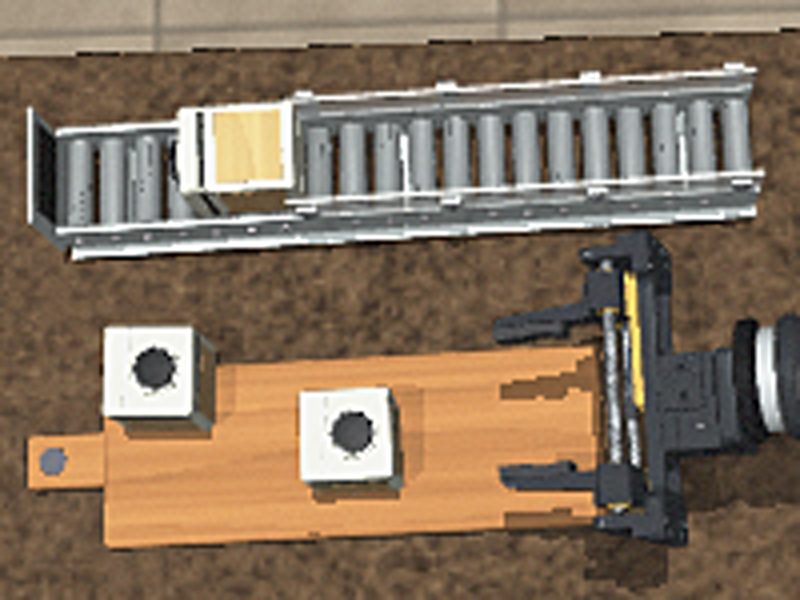

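Carton 2 stands at (350,435). Carton 1 has been knocked to (155,370) and is still standing, but near the board edge, so I'll re-centre it later. Carton 3 sits with its rear at crop x≈297. Next I'll push it.

>>> play_rows(
  rows=[
    [0, 0.023, 0.02, 0.02, 0, -7.5, 0],
    [0, 0.025, 0.02, 0.016, 0, -7.5, 0],
    [0, 0.027, 0.02, 0.013, 0, -7.5, 0],
    [0, 0.029, 0.02, 0.009, 0, -7.5, 0],
    [0, 0.03, 0.02, 0.006, 0, -7.5, 0],
    [0, 0.03, 0.02, 0.001, 0, -7.5, 0],
    [0, 0.03, 0.02, -0.002, 0, -7.6, 0],
    [0, 0.03, 0.02, -0.007, 0, -7.5, 0],
  ],
)

```text
clock: 47.7
tool_pos: [0.5945, 0.0247, 0.3521]
eef_rot: [0.69, 0.713, 0.087, -0.093]
contact_force: [0.3, -0.9, -0.5]
opening: 0.014
finger_force: 0.0
```

>>> play_rows(
  rows=[
    [0, 0.028, 0.02, -0.01, 0, -7.5, 0],
    [0, 0.027, 0.02, -0.014, 0, -7.5, 0],
    [0, 0, 0, 0, 0, 0, 0],
    [0, 0, 0, 0, 0, 0, 0],
  ],
)

```text
clock: 48.2
tool_pos: [0.6321, 0.0738, 0.3847]
eef_rot: [0.695, 0.719, -0.003, -0.001]
contact_force: [-0.9, -0.8, 0.5]
opening: 0.003
finger_force: 0.0
```

```bash
python3 - <<'E'
from h import *
rep()
cap=ray("top",(195+155/4-.4,150+368/4-.4),.103); print("c1 cap",cap)
cap=ray("top",(195+351/4-.4,150+432/4-.4),.103); print("c2 cap",cap)
s=plan([(lane(.035,.036),rot(),5,0)])
E
```

```text
q [-0.35  0.75  0.3   1.56 -0.26  0.88  0.07] op 0.003 grasp [0.6312 0.0733 0.2374] z [-0.006 -0.003 -1.   ] y [ 0.999  0.033 -0.006] F [-0.9 -0.8  0.5]
c1 cap [0.47532678 0.21243331 0.103     ]
c2 cap [0.42880692 0.07943975 0.103     ]
-- [0.6328 0.0805 0.2293] dist/row 31.1mm 0.1deg
[0,0.001,0,0.031,-0.1,0,0],[0,0.002,0.001,0.031,0,0.1,0],[0,0.001,0,0.031,-0.1,0,0],[0,0.002,0,0.031,-0.1,0,-0.1],[0,0.001,0,0.031,-0.1,0.1,0],
```

>>> play_rows(
  rows=[
    [0, 0.001, 0.001, 0.031, 0, 0, 0],
    [0, 0.002, 0, 0.031, 0, 0, 0],
    [0, 0.001, 0, 0.031, -0.1, 0, 0],
    [0, 0.002, 0, 0.031, -0.1, 0, 0],
    [0, 0.001, 0, 0.031, -0.1, 0, 0],
    [0, 0, 0, 0, 0, 0, 0],
  ],
)

```text
clock: 48.95
tool_pos: [0.6316, 0.0783, 0.228]
eef_rot: [0.697, 0.717, -0.003, -0.001]
contact_force: [0.6, -0.2, 0.9]
opening: 0.007
finger_force: 0.0
```

>>> play_rows(
  rows=[
    [0, 0.012, 0, 0, 0, 0, 0],
    [0, 0.012, 0, 0, 0, 0, 0],
    [0, 0.01, 0, 0, 0, 0, 0],
    [0, 0.012, 0, 0, 0, 0, 0],
    [0, 0.012, 0, 0, 0, 0, 0],
    [0, 0.012, 0, 0, 0, 0, 0],
    [0, 0.012, 0, 0, 0, 0, 0],
    [0, 0.01, 0, 0, 0, 0, 0],
  ],
)

```text
clock: 49.95
tool_pos: [0.6304, 0.1737, 0.2302]
eef_rot: [0.695, 0.719, -0.001, 0.002]
contact_force: [-1.2, 0.4, -0.0]
opening: 0.007
finger_force: 0.1
```

>>> play_rows(
  rows=[
    [0, 0.007, 0, 0, 0, 0, 0],
    [0, 0.005, 0, 0, 0, 0, 0],
    [0, 0.004, 0, 0, 0, 0, 0],
    [0, 0.003, 0, 0, 0, 0, 0],
    [0, 0.002, 0, 0, 0, 0, 0],
    [0, 0.002, 0, 0, 0, 0, 0],
    [0, 0.001, 0, 0, 0, 0, 0],
    [0, 0.001, 0, 0, 0, 0, 0],
  ],
)

```text
clock: 50.95
tool_pos: [0.6297, 0.1976, 0.2302]
eef_rot: [0.695, 0.719, -0.001, 0.002]
contact_force: [0.5, 0.2, -0.3]
opening: 0.003
finger_force: 0.1
```

>>> play_rows(
  rows=[
    [0, 0.001, 0, 0, 0, 0, 0],
    [0, 0.001, 0, 0, 0, 0, 0],
    [0, 0.001, 0, 0, 0, 0, 0],
    [0, 0, 0, 0, 0, 0, 0],
  ],
)

```text
clock: 51.45
tool_pos: [0.6296, 0.199, 0.2302]
eef_rot: [0.696, 0.718, -0.002, 0.003]
contact_force: [-0.5, -5.3, 0.9]
opening: 0.005
finger_force: 2.6
```

```bash
python3 - <<'E'
from h import *
rep();print((pose()[0]-STOP)@UY+.25,(pose()[0]-STOP)@UX)
E
```

```text
q [-0.51  0.98  0.26  1.58 -0.35  0.63 -0.04] op 0.005 grasp [0.6299 0.1981 0.0829] z [ 0.002 -0.006 -1.   ] y [0.999 0.032 0.002] F [-0.5 -5.3  0.9]
0.15352479674790134 0.0008612457528269549
```

```bash
python3 - <<'E'
from h import *
s=plan([(lane(.13,.037),rot(),2,0),(lane(.13,.16),rot(),4,100),(lane(.210,.16),rot(15),6,100)])
s=plan([(lane(.210,.036),rot(15),7,100)],s)
E
```

```text
-- [0.6296 0.1755 0.2303] dist/row 11.8mm 0.2deg
[0,-0.012,0,0,0,0.2,-0.1],[0,-0.012,-0.001,0,0.1,0.1,0],
-- [0.6296 0.1755 0.3533] dist/row 30.8mm 0.0deg
[100,0,0,-0.031,0,0,0],[100,0,0,-0.031,0,0,0],[100,0,0,-0.03,0,0,0],[100,0,0,-0.031,0,0,0],
-- [0.6256 0.2935 0.3483] dist/row 19.8mm 2.5deg
[100,0.02,0,0.001,0,-2.5,0],[100,0.02,0,0,0,-2.5,0],[100,0.019,0,-0.001,0,-2.5,0],[100,0.02,0,-0.002,0,-2.5,0],[100,0.02,0,-0.002,0,-2.5,0],[100,0.019,0,-0.004,0,-2.5,0],
-- [0.6256 0.2935 0.2243] dist/row 17.7mm 0.0deg
[100,0.005,0,0.017,0,0,0],[100,0.004,0,0.017,0,0,0],[100,0.005,0,0.017,0,0,0],[100,0.004,0,0.017,0,0,0],[100,0.005,0,0.018,0,0,0],[100,0.005,0,0.017,0,0,0],[100,0.004,0,0.017,0,0,0],
```

>>> play_rows(
  rows=[
    [0, -0.014, 0, 0, 0, 0.2, 0],
    [0, -0.012, 0, 0, 0, 0.1, 0],
    [30, 0, 0, -0.031, 0, 0, 0],
    [30, 0, 0, -0.031, 0, 0, 0],
    [100, 0, 0, -0.03, 0, 0, 0],
    [100, 0, 0, -0.031, 0, 0, 0],
  ],
)

```text
clock: 52.2
tool_pos: [0.6302, 0.174, 0.3543]
eef_rot: [0.696, 0.718, 0.002, -0.0]
contact_force: [-0.4, -0.4, 1.1]
opening: 0.434
finger_force: 0.0
```

>>> play_rows(
  rows=[
    [100, 0.02, 0, 0.001, 0, -2.5, 0],
    [100, 0.02, 0, 0, 0, -2.5, 0],
    [100, 0.019, 0, -0.001, 0, -2.5, 0],
    [100, 0.02, 0, -0.002, 0, -2.5, 0],
    [100, 0.02, 0, -0.002, 0, -2.5, 0],
    [100, 0.019, 0, -0.004, 0, -2.5, 0],
    [100, 0, 0, 0, 0, 0, 0],
    [100, 0, 0, 0, 0, 0, 0],
  ],
)

```text
clock: 53.2
tool_pos: [0.6266, 0.2914, 0.3487]
eef_rot: [0.69, 0.712, -0.09, 0.094]
contact_force: [0.2, -0.6, -0.1]
opening: 0.997
finger_force: 0.0
```

```bash
python3 - <<'E'
from h import *
rep()
cams.snapshot("wrist"); p,A,c=cam("wrist",pose())
for d in finder.spot_in("wrist","carton_a"):
    w=A@d["at"]+c; print(round(d["score"],2),w.round(3),"lane y",((w-STOP)@UY+.25).round(3),"x",((w-STOP)@UX).round(3))
s=plan([(lane(.210,.036),rot(15),7,100)])
E
```

```text
q [-0.78  0.92  0.49  1.36 -0.17  1.03 -0.32] op 0.997 grasp [0.628  0.2536 0.2063] z [ 0.01  -0.257 -0.966] y [1.    0.031 0.002] F [ 0.2 -0.6 -0.1]
0.86 [0.491 0.23  0.093] lane y 0.189 x -0.137
0.83 [0.625 0.258 0.107] lane y 0.213 x -0.002
0.76 [0.455 0.113 0.049] lane y 0.073 x -0.177
-- [0.6256 0.2935 0.2243] dist/row 17.8mm 0.0deg
[100,0.005,0,0.017,0,0,0],[100,0.005,0,0.017,0,0,-0.1],[100,0.005,-0.001,0.017,0,0,0],[100,0.005,0,0.017,0,0,0],[100,0.005,0,0.018,0,-0.1,-0.1],[100,0.005,0,0.017,0.1,0,0],[100,0.005,0,0.017,0,0,0],
```

>>> play_rows(
  rows=[
    [100, 0.005, 0, 0.017, 0, 0, 0],
    [100, 0.005, 0, 0.017, 0, 0, 0],
    [100, 0.005, 0, 0.017, 0, 0, 0],
    [100, 0.005, 0, 0.017, 0, 0, 0],
    [100, 0.005, 0, 0.018, 0, 0, 0],
    [100, 0.005, 0, 0.017, 0, 0, 0],
    [100, 0.005, 0, 0.017, 0, 0, 0],
  ],
)

```text
clock: 54.18
tool_pos: [0.6264, 0.296, 0.2224]
eef_rot: [0.69, 0.713, -0.09, 0.094]
contact_force: [0.2, 0.5, -0.1]
opening: 0.998
finger_force: 0.0
```

>>> play_rows(
  rows=[
    [100, 0, 0, 0, 0, 0, 0],
    [60, 0, 0, 0, 0, 0, 0],
    [50, 0, 0, 0, 0, 0, 0],
    [40, 0, 0, 0, 0, 0, 0],
    [40, 0, 0, 0, 0, 0, 0],
    [40, 0, 0, 0, 0, 0, 0],
  ],
  grip_force=35,
)

```text
clock: 54.92
tool_pos: [0.6265, 0.296, 0.2243]
eef_rot: [0.69, 0.712, -0.089, 0.094]
contact_force: [-1.3, -0.5, 6.1]
opening: 0.7
finger_force: 35.0
```

```bash
python3 - <<'E'
from h import *
rep()
s=plan([(lane(.210,.18),rot(15),6,40)])
s=plan([(b(-.10,.22),rot(-30,BY),8,40),(b(-.125,.17),rot(-75,BY),5,40)],s)
E
```

```text
q [-0.77  1.08  0.44  1.41 -0.22  0.83 -0.33] op 0.7 grasp [0.628  0.2582 0.0819] z [ 0.01  -0.257 -0.966] y [0.999 0.033 0.002] F [-1.3 -0.5  6.1]
-- [0.6256 0.2935 0.3683] dist/row 24.0mm 0.0deg
[40,-0.007,0,-0.023,0,0,0],[40,-0.006,0,-0.023,0,0,0],[40,-0.007,0,-0.023,0.1,-0.1,0],[40,-0.006,0,-0.023,0,0,-0.1],[40,-0.007,-0.001,-0.023,0,0,0],[40,-0.007,0,-0.024,0,0,0],
-- [ 0.438  -0.0836  0.3616] dist/row 52.6mm 5.6deg
[40,-0.044,-0.025,0.013,0,5.6,0],[40,-0.046,-0.025,0.008,0,5.6,0],[40,-0.046,-0.025,0.004,0,5.7,0.1],[40,-0.046,-0.025,0,0,5.6,0],[40,-0.046,-0.025,-0.006,0,5.6,0],[40,-0.046,-0.025,-0.009,0,5.6,0],[40,-0.044,-0.025,-0.014,0,5.7,0],[40,-0.042,-0.025,-0.018,0,5.6,0]

-- [ 0.4409 -0.1771  0.2221] dist/row 33.6mm 9.0deg
[40,-0.03,0,0.015,0,9,0],[40,-0.032,0,0.009,0,9,0],[40,-0.034,0,0.005,0,9,0],[40,-0.033,0,-0.001,0,9,0],[40,-0.033,0,-0.006,0,9,0],
```

>>> play_rows(
  rows=[
    [40, -0.007, 0, -0.023, 0, 0, 0],
    [40, -0.006, 0, -0.023, 0, 0, 0],
    [40, -0.007, 0, -0.023, 0, 0, 0],
    [40, -0.006, 0, -0.023, 0, 0, 0],
    [40, -0.007, 0, -0.023, 0, 0, 0],
    [40, -0.007, 0, -0.024, 0, 0, 0],
    [40, 0, 0, -0.01, 0, 0, 0],
  ],
)

```text
clock: 55.8
tool_pos: [0.6267, 0.2951, 0.3806]
eef_rot: [0.69, 0.712, -0.088, 0.095]
contact_force: [-0.4, -0.4, -2.4]
opening: 0.699
finger_force: 35.0
```

>>> play_rows(
  rows=[
    [40, -0.044, -0.025, 0.013, 0, 5.6, 0],
    [40, -0.046, -0.025, 0.008, 0, 5.6, 0],
    [40, -0.046, -0.025, 0.004, 0, 5.7, 0],
    [40, -0.046, -0.025, 0, 0, 5.6, 0],
    [40, -0.046, -0.025, -0.006, 0, 5.6, 0],
    [40, -0.046, -0.025, -0.009, 0, 5.6, 0],
    [40, -0.044, -0.025, -0.014, 0, 5.7, 0],
    [40, -0.042, -0.025, -0.018, 0, 5.6, 0],
  ],
)

```text
clock: 56.8
tool_pos: [0.4377, -0.0825, 0.3695]
eef_rot: [0.671, 0.694, 0.183, -0.186]
contact_force: [0.1, -0.9, -2.0]
opening: 0.701
finger_force: 35.0
```

>>> play_rows(
  rows=[
    [40, -0.03, 0, 0.015, 0, 9, 0],
    [40, -0.032, 0, 0.009, 0, 9, 0],
    [40, -0.034, 0, 0.005, 0, 9, 0],
    [40, -0.033, 0, -0.001, 0, 9, 0],
    [40, -0.033, 0, -0.006, 0, 9, 0],
    [40, 0, 0, 0, 0, 0, 0],
    [40, 0, 0, 0, 0, 0, 0],
  ],
)

```text
clock: 57.68
tool_pos: [0.4421, -0.1739, 0.2318]
eef_rot: [0.551, 0.571, 0.424, -0.437]
contact_force: [0.0, -0.1, -1.2]
opening: 0.7
finger_force: 35.0
```

```bash
python3 - <<'E'
from h import *
rep()
s=plan([(b(-.125,.075),rot(-75,BY),8,40)])
E
```

```text
q [ 0.79  1.11 -0.41  1.88 -0.77  1.15  1.17] op 0.7 grasp [ 0.4374 -0.0318  0.1935] z [-0.032  0.965 -0.26 ] y [0.999 0.034 0.003] F [ 0.  -0.1 -1.2]
-- [ 0.4409 -0.1771  0.1271] dist/row 13.1mm 0.0deg
[40,-0.013,0,0.003,0,0,0],[40,-0.012,0,0.003,0,0,0.1],[40,-0.013,-0.001,0.003,0,0,0],[40,-0.013,0,0.003,0,0,0],[40,-0.013,0,0.003,-0.1,0,0],[40,-0.012,0,0.003,0,0,0.1],[40,-0.013,0,0.003,0,0,0],[40,-0.013,0,0.003,0,0,0]
```

>>> play_rows(
  rows=[
    [40, -0.013, 0, 0.003, 0, 0, 0],
    [40, -0.013, 0, 0.003, 0, 0, 0],
    [40, -0.013, 0, 0.003, 0, 0, 0],
    [40, -0.013, 0, 0.003, 0, 0, 0],
    [40, -0.013, 0, 0.003, 0, 0, 0],
    [40, -0.013, 0, 0.003, 0, 0, 0],
    [40, -0.013, 0, 0.003, 0, 0, 0],
    [40, -0.013, 0, 0.003, 0, 0, 0],
  ],
)

```text
clock: 58.68
tool_pos: [0.4422, -0.1783, 0.123]
eef_rot: [0.551, 0.57, 0.424, -0.437]
contact_force: [0.4, -0.4, -1.7]
opening: 0.702
finger_force: 35.0
```

>>> play_rows(
  rows=[
    [40, -0.007, 0, 0.002, 0, 0, 0],
    [40, -0.006, 0, 0.002, 0, 0, 0],
    [40, -0.004, 0, 0.001, 0, 0, 0],
    [40, 0, 0, 0, 0, 0, 0],
    [40, 0, 0, 0, 0, 0, 0],
  ],
)

```text
clock: 59.3
tool_pos: [0.4423, -0.1778, 0.1065]
eef_rot: [0.551, 0.57, 0.424, -0.437]
contact_force: [0.4, 0.7, -1.8]
opening: 0.7
finger_force: 35.0
```

```bash
python3 -c "
from h import *
rep()"
```

```text
q [ 0.78  1.33 -0.38  1.79 -0.73  1.08  1.27] op 0.7 grasp [ 0.4377 -0.0355  0.0686] z [-0.031  0.966 -0.257] y [0.999 0.033 0.002] F [ 0.4  0.7 -1.8]
```

>>> play_rows(
  rows=[
    [40, -0.001, 0, 0, 0, 0, 0],
    [40, -0.001, 0, 0, 0, 0, 0],
    [40, -0.001, 0, 0, 0, 0, 0],
    [40, 0, 0, 0, 0, 0, 0],
  ],
)

```text
clock: 59.8
tool_pos: [0.4422, -0.1786, 0.1032]
eef_rot: [0.551, 0.57, 0.424, -0.437]
contact_force: [-0.2, -0.8, -1.6]
opening: 0.698
finger_force: 35.0
```

>>> play_rows(
  rows=[
    [40, -0.001, 0, 0, 0, 0, 0],
    [40, 0, 0, 0, 0, 0, 0],
  ],
)

```text
clock: 60.05
tool_pos: [0.4422, -0.1788, 0.1023]
eef_rot: [0.551, 0.57, 0.424, -0.437]
contact_force: [0.1, 0.6, -2.0]
opening: 0.701
finger_force: 35.0
```

>>> play_rows(
  rows=[
    [40, -0.001, 0, 0, 0, 0, 0],
    [40, 0, 0, 0, 0, 0, 0],
  ],
)

```text
clock: 60.3
tool_pos: [0.4422, -0.179, 0.1016]
eef_rot: [0.551, 0.57, 0.425, -0.438]
contact_force: [0.2, -0.0, -0.0]
opening: 0.701
finger_force: 35.0
```

>>> play_rows(
  rows=[
    [75, 0, 0, 0, 0, 0, 0],
    [90, 0, 0, 0, 0, 0, 0],
    [90, 0, 0, 0, 0, 0, 0],
    [90, 0, 0, -0.03, 0, 0, 0],
    [90, 0, 0, -0.04, 0, 0, 0],
    [90, 0, 0, -0.04, 0, 0, 0],
    [90, 0.03, 0, -0.03, 0, 0, 0],
    [90, 0.05, 0, 0, 0, 0, 0],
  ],
)

```text
clock: 61.3
tool_pos: [0.4452, -0.2962, 0.2146]
eef_rot: [0.553, 0.569, 0.424, -0.436]
contact_force: [0.6, 0.6, 0.2]
opening: 0.901
finger_force: 0.0
```

```bash
python3 - <<'E'
from h import *
rep()
C=np.array([.475,.212,0.])
s=plan([([.46,.10,.23],rot(0,BY),9,100),(C+[0,0,.20],rot(0,BY),3,100)])
E
```

```text
q [ 0.88  1.16 -0.31  1.62 -0.64  1.41  1.11] op 0.901 grasp [ 0.4412 -0.154   0.1763] z [-0.027  0.965 -0.26 ] y [1.    0.028 0.001] F [0.6 0.6 0.2]
-- [0.46   0.1    0.3773] dist/row 47.6mm 8.3deg
[100,0.029,0.003,0.038,0,-8.3,0],[100,0.034,0.003,0.033,0,-8.4,0],[100,0.038,0.003,0.028,0,-8.3,0],[100,0.042,0.003,0.022,0.1,-8.3,-0.1],[100,0.045,0.003,0.015,0,-8.3,0],[100,0.047,0.003,0.009,0,-8.4,0],[100,0.048,0.003,0.003,0,-8.3,0],[100,0.047,0.003,-0.005,0,-8.3,0]
[100,0.046,0.003,-0.011,0.1,-8.4,0],
-- [0.475  0.212  0.3473] dist/row 38.9mm 0.0deg
[100,0.037,0.006,0.01,0,0,0],[100,0.037,0.006,0.01,0,0,0],[100,0.037,0.006,0.009,0,0,0],
```

>>> play_rows(
  rows=[
    [100, 0.029, 0.003, 0.038, 0, -8.3, 0],
    [100, 0.034, 0.003, 0.033, 0, -8.4, 0],
    [100, 0.038, 0.003, 0.028, 0, -8.3, 0],
    [100, 0.042, 0.003, 0.022, 0, -8.3, 0],
    [100, 0.045, 0.003, 0.015, 0, -8.3, 0],
    [100, 0.047, 0.003, 0.009, 0, -8.4, 0],
    [100, 0.048, 0.003, 0.003, 0, -8.3, 0],
    [100, 0.047, 0.003, -0.005, 0, -8.3, 0],
  ],
)

```text
clock: 62.3
tool_pos: [0.4574, 0.052, 0.3573]
eef_rot: [0.692, 0.717, 0.059, -0.062]
contact_force: [0.0, -0.9, -0.3]
opening: 1.004
finger_force: 0.0
```

>>> play_rows(
  rows=[
    [100, 0.046, 0.003, -0.011, 0, -8.4, 0],
    [100, 0.037, 0.006, 0.01, 0, 0, 0],
    [100, 0.037, 0.006, 0.01, 0, 0, 0],
    [100, 0.037, 0.006, 0.009, 0, 0, 0],
    [100, 0, 0, 0, 0, 0, 0],
    [100, 0, 0, 0, 0, 0, 0],
  ],
)

```text
clock: 63.05
tool_pos: [0.4732, 0.1986, 0.3481]
eef_rot: [0.695, 0.719, 0.015, -0.021]
contact_force: [-0.9, -0.5, -0.3]
opening: 1.003
finger_force: 0.0
```

```bash
python3 - <<'E'
from h import *
rep()
pz=pose(); im=cams.snapshot("wrist");cv2.imwrite("pics/w5.png",im[:,:,::-1])
C=np.array([.475,.212,0.])
print(proj("wrist",[C+[0,0,.103]]+[C+[a*.031,c*.031,.094] for a in(-1,1) for c in(-1,1)],pz).round())
E
```

```text
q [-0.67  0.66  0.33  1.98 -0.47  0.57  0.03] op 1.003 grasp [0.472  0.2061 0.201 ] z [-0.008  0.051 -0.999] y [ 0.999  0.034 -0.007] F [-0.9 -0.5 -0.3]
[[322. 247.]
 [276. 285.]
 [277. 196.]
 [365. 288.]
 [371. 200.]]
```

View pics/w5.png

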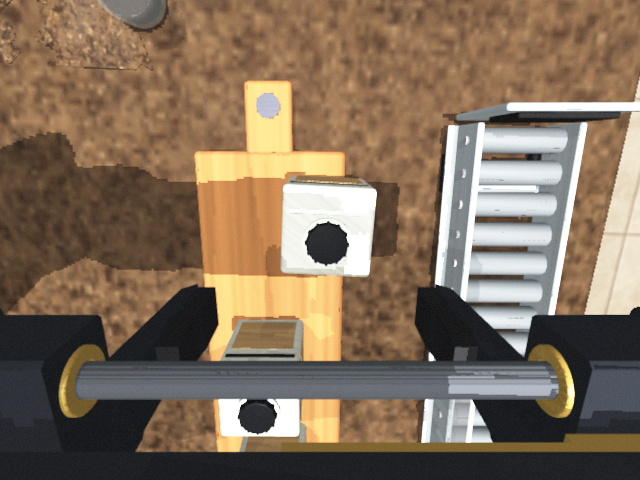

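Carton 1's cap is at (326,244), about 2 mm from the estimate. It still stands, but it overhangs the board's right edge. I'll grip it and move it back onto the board centreline.

```bash
python3 - <<'E'
from h import *
C=np.array([.477,.214,0.])
s=plan([(C+[0,0,.077],rot(0,BY),7,100)])
E
```

```text
-- [0.477  0.214  0.2243] dist/row 17.9mm 0.4deg
[100,0.001,0.001,0.018,-0.1,-0.4,0],[100,0.002,0,0.018,0,-0.4,0],[100,0.001,0.001,0.017,-0.1,-0.5,0],[100,0.002,0.001,0.018,0,-0.4,0],[100,0.002,0,0.018,-0.1,-0.4,0.1],[100,0.002,0.001,0.018,0,-0.4,0],[100,0.002,0.001,0.017,-0.1,-0.4,0],
```

>>> play_rows(
  rows=[
    [100, 0.001, 0.001, 0.018, -0.1, -0.4, 0],
    [100, 0.002, 0, 0.018, 0, -0.4, 0],
    [100, 0.001, 0.001, 0.017, -0.1, -0.5, 0],
    [100, 0.002, 0.001, 0.018, 0, -0.4, 0],
    [100, 0.002, 0, 0.018, -0.1, -0.4, 0],
    [100, 0.002, 0.001, 0.018, 0, -0.4, 0],
    [100, 0.002, 0.001, 0.017, 0, -0.4, 0],
  ],
)

```text
clock: 63.98
tool_pos: [0.4778, 0.2152, 0.2233]
eef_rot: [0.695, 0.719, 0.0, -0.0]
contact_force: [0.2, -0.1, 0.5]
opening: 0.996
finger_force: 0.0
```

```bash
python3 -c "
from h import *
rep()"
```

```text
q [-0.64  0.88  0.21  2.01 -0.56  0.31  0.07] op 0.996 grasp [0.4778 0.2153 0.076 ] z [-0.001  0.001 -1.   ] y [ 0.999  0.034 -0.   ] F [ 0.2 -0.1  0.5]
```

>>> play_rows(
  rows=[
    [60, 0, 0, 0, 0, 0, 0],
    [40, 0, 0, 0, 0, 0, 0],
    [40, 0, 0, 0, 0, 0, 0],
    [40, 0, 0, 0, 0, 0, 0],
    [40, 0, 0, 0, 0, 0, 0],
    [40, 0, 0, -0.012, 0, 0, 0],
    [40, 0, 0, -0.008, 0, 0, 0],
    [40, 0, 0, 0, 0, 0, 0],
  ],
)

```text
clock: 64.97
tool_pos: [0.4778, 0.2154, 0.2452]
eef_rot: [0.695, 0.719, 0.001, -0.0]
contact_force: [0.1, 0.3, -4.4]
opening: 0.706
finger_force: 34.6
```

>>> play_rows(
  rows=[
    [40, 0, -0.008, 0, 0, 0, 0],
    [40, 0, -0.012, 0, 0, 0, 0],
    [40, 0, -0.012, 0, 0, 0, 0],
    [40, 0, -0.011, 0, 0, 0, 0],
    [40, 0, -0.006, 0, 0, 0, 0],
    [40, 0, 0, 0, 0, 0, 0],
    [40, 0, 0, 0, 0, 0, 0],
  ],
)

```text
clock: 65.85
tool_pos: [0.4293, 0.2135, 0.2446]
eef_rot: [0.695, 0.719, 0.001, -0.0]
contact_force: [0.3, 0.7, -4.4]
opening: 0.708
finger_force: 34.6
```

>>> play_rows(
  rows=[
    [40, 0, 0, 0.008, 0, 0, 0],
    [40, 0, 0, 0.006, 0, 0, 0],
    [40, 0, 0, 0.003, 0, 0, 0],
    [40, 0, 0, 0.001, 0, 0, 0],
    [40, 0, 0, 0, 0, 0, 0],
  ],
)

```text
clock: 66.47
tool_pos: [0.4288, 0.2135, 0.2264]
eef_rot: [0.695, 0.719, 0.0, -0.001]
contact_force: [0.3, -0.4, -3.6]
opening: 0.703
finger_force: 34.6
```

```bash
python3 -c "
from h import *
rep()"
```

```text
q [-0.65  0.84  0.15  2.14 -0.6   0.2   0.07] op 0.703 grasp [0.4287 0.2136 0.0791] z [-0.     0.001 -1.   ] y [ 0.999  0.035 -0.   ] F [ 0.3 -0.4 -3.6]
```

>>> play_rows(
  rows=[
    [40, 0, 0, 0.001, 0, 0, 0],
    [40, 0, 0, 0.001, 0, 0, 0],
    [40, 0, 0, 0, 0, 0, 0],
  ],
)

```text
clock: 66.85
tool_pos: [0.4288, 0.2134, 0.225]
eef_rot: [0.695, 0.719, 0.001, -0.0]
contact_force: [-1.1, -0.8, 3.6]
opening: 0.702
finger_force: 34.6
```

>>> play_rows(
  rows=[
    [40, 0, 0, 0.001, 0, 0, 0],
    [40, 0, 0, 0, 0, 0, 0],
  ],
)

```text
clock: 67.1
tool_pos: [0.4287, 0.2133, 0.2249]
eef_rot: [0.695, 0.719, 0.001, -0.001]
contact_force: [-2.9, -1.0, 15.8]
opening: 0.705
finger_force: 34.6
```

Down on the board. I'll release, rise and check everything from above.

>>> play_rows(
  rows=[
    [75, 0, 0, 0, 0, 0, 0],
    [100, 0, 0, 0, 0, 0, 0],
    [100, 0, 0, 0, 0, 0, 0],
    [100, 0, 0, -0.03, 0, 0, 0],
    [100, 0, 0, -0.04, 0, 0, 0],
    [100, 0, 0, -0.05, 0, 0, 0],
    [100, 0, 0, -0.05, 0, 0, 0],
    [100, 0, 0, -0.03, 0, 0, 0],
  ],
)

```text
clock: 68.1
tool_pos: [0.429, 0.2132, 0.4256]
eef_rot: [0.695, 0.719, 0.001, -0.0]
contact_force: [0.4, 0.5, -1.0]
opening: 1.001
finger_force: 0.0
```

>>> play_rows(
  rows=[
    [100, 0.05, 0, 0, 0, 0, 0],
    [100, 0.05, 0, 0, 0, 0, 0],
    [100, 0.05, 0, 0, 0, 0, 0],
    [100, 0.03, 0, 0, 0, 0, 0],
    [100, 0, 0, 0, 0, 0, 0],
    [100, 0, 0, 0, 0, 0, 0],
  ],
)

```text
clock: 68.85
tool_pos: [0.4228, 0.3918, 0.4235]
eef_rot: [0.695, 0.719, -0.0, -0.0]
contact_force: [0.2, -1.0, -0.3]
opening: 1.003
finger_force: 0.0
```

```bash
python3 - <<'E'
from h import *
rep()
a=cams.snapshot("top")[150:300,195:395,::-1];s=cams.snapshot("scene")[160:330,160:410,::-1]
a=cv2.resize(a,(400,300),interpolation=cv2.INTER_CUBIC);s=cv2.resize(s,(400,272),interpolation=cv2.INTER_CUBIC)
cv2.imwrite("pics/f.png",np.vstack([a,s]))
E
```

```text
q [-1.14  0.66  0.54  1.72 -0.42  0.89 -0.38] op 1.003 grasp [0.4227 0.3917 0.2762] z [-0.001 -0.    -1.   ] y [ 0.999  0.033 -0.001] F [ 0.2 -1.  -0.3]
```

View pics/f.png

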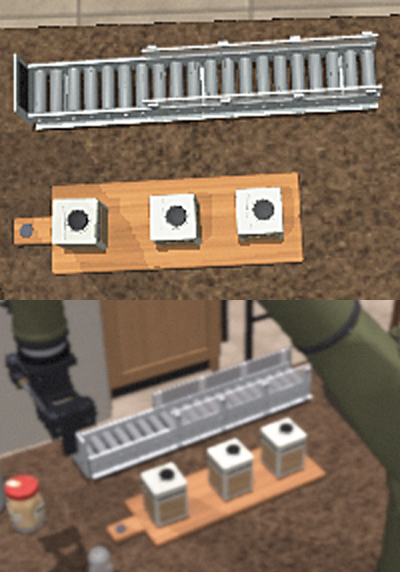

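The feeder is empty and all three cartons stand with caps up, fully on the board, at top-view (78,222), (175,218) and (262,212).

```bash
python3 -c "
from plant import r
print(r.finish_job())"
```

```text
the job is handed in; nothing more can be done
None
```

I handed the job in: all three cartons were rolled to the stop, lifted off there and now stand cap-up on the board, including carton 1, which was knocked to the board edge mid-run and which I moved back.

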